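# Change over the belt sander: clear the catch tray, then clamp the next blank

## Robot

A 6-joint arm with a two-finger parallel gripper is mounted at the origin on the work surface. World frame = base frame: x ahead of the robot, y to its left, z up, the work surface at z = 0. Lengths are in m, angles in degrees, forces in N, time in s.
With the tool pointing down it reaches from about 0.325 to 0.775 m from the base axis. Payload 9.3 kg.
Tool frame: the origin (TCP) lies on the centre line of the jaws, within the pads' length; the fingertips stand 25 mm ahead of it and the grasp point (between the pads) lies 6 mm ahead of it (arm.tcp_to_tips is the distance from the TCP to the fingertips, in m); z points along the fingers, y is the line along which they close (so a half turn about z gives the same grasp; the last joint's range is limited). The gripper opens to 85 mm and grips with 20 to 120 N. Pads are 22 mm wide; open, the fingers measure 114 mm over their backs; the gripper's body (76 mm by 85 mm) begins 54 mm behind the grasp point. The pads swing forward as they close: fully open they stand 13 mm farther back than shut.
Start: joints at [66.944, 14.817, 1.232, 76.415, 0, 81.257], TCP at [0.136, 0.533, 0.229] pointing down, gripper open.
Joint ranges: [-174.27, 174.27], [-52.1, 104.24], [-59.71, 78.15], [-110.17, 111.67], [-87.03, 83.33], [-180, 180]. Speed limits (degrees/s): [127.2, 127.2, 159.86, 180, 180, 180].

## Interface

Orientations are given as [roll, pitch, yaw] about the fixed x, y, z axes, in that order (R = Rz(yaw) Ry(pitch) Rx(roll)).
In Python, from station import sense, optics, arm, finder gives the robot as it stands.
- The arm moves only by the shell command python3 -m pendant 'ROWS' [FORCE]. ROWS is JSON, a list of rows, each an object with "hand": the closure in counts, from 0 (fully open) to 255 (shut); "translation": the shift along the tool's x, y, z in m, a list of three; "angular": the turn, a rotation vector about the tool's x, y, z in rad, a list of three. A call has 1 to 5 rows; each row is the pose to reach, as a shift and turn from the pose commanded when the call began, along the tool's axes at that moment; what a row does not reach only later rows make up. A row lasts 1/12 s, in which the tool goes at most 41.7 mm and 7.16 degrees, less where a joint would pass 70% of its speed; a pose out of reach is approached as far as the arm can. A call with a gripper value outside its range is refused whole. The fingers move at their own pace and stop on an object; FORCE is the grip in N (left out, the last holds). Time passes only in rows, so rows that repeat a pose let the fingers close. It gives the time, the measured TCP pose, the force, the opening and the grip force at its end, in the units of the state.
- sense(): the state, without advancing time (a new reading comes with each control period).
- optics.read_camera(name): name is "scene" or "top" or "wrist"; returns the picture (400x640x3 uint8, blue, green, red); there is no depth.
- optics.calibration(name): a dict with "camera_matrix" (3x3 intrinsics, pixels), "R" (3x3) and "t" (3): a world point X has camera coordinates R X + t. Camera axes: x right, y down, z forward; pixel columns grow to the right and rows downward; lengths in m; the calibration is good to about 2 mm. A picture is of the moment at which its call begins: read the wrist's pose just before it. calibration takes no time and is no camera call; for the wrist camera it gives the pose at the moment of the call.
- arm.finish_job(): hands the job in; it is judged then, once.
Trained networks look in the newest picture that a camera, given by its name, has taken for a name from the list of things; names that differ only in an ending like _2 or _b are one class to them, and where a whole thing is asked for, a point or a joint stands for the part that bears it (a point fixed in the world has none). Each returns a list of dicts, best first, with "p" (0 to 1); they miss things now and then, are a little off and sometimes report something else, mostly with a low value. They report only what shows in the picture. A call takes as long as a camera call.
- finder.regions_of(camera, name): "region" (400x640 bool, what is visible of it) and "uv" ([column, row] in pixels, amid what is visible of it).
The state is a dict: "t": time; "qpos": joint angles; "joint_vel": joint speeds; "tau": joint torques, N m; "position": TCP position; "orientation": TCP orientation; "wrist_force": force on the tool from outside, world axes, zero at the start; "wrist_torque": the same for the moment, N m; "width": finger opening in m; "gripper_force": force on a finger pad.
Only numpy, scipy, OpenCV 4.12 (cv2) and the standard library are available. Lean on these libraries where they do the work, as an engineer would, in place of code of your own. Each camera call takes 0.05 s, during which the arm holds its last target. There are 200 camera calls.

## Task

First clear the sander's catch tray: put every mallet handle in the slatted crate and every mallet head in the grey tub. Then start the three wing screws on the blank's carrier gently, clockwise: the sound ones are screwed fully home, but one has a crossed thread and stiffens within the first eighth of a turn, so stop there at once, turn it back to where it began and leave it. Never force a screw, crossed or home, so hard that its wing slips round on its stem, nor spin it fast, and do not shove the tape measure, offcut and tin standing around.

Things in the scene. Friction and masses are not known exactly. Their poses are not given: they have to be found in the camera images.
- tray: the sander's catch tray, low open sheet-steel tray at the robot's right, fixed, 360 (its x) x 270 (its y) mm, walls 4 mm thick and 30 mm high, floor 4 mm thick. Origin: centre of its underside on the bench.
- crate: slatted open wooden crate in the middle of the bench, fixed, 190 (its x) x 200 (its y) mm outside, 60 mm high, walls 7 mm, floor 7 mm. It and the tub may stand in either place. Origin: centre of its underside.
- tub: solid-walled open grey plastic tub in the middle of the bench, fixed, 190 (its x) x 200 (its y) mm outside, 60 mm high, walls and floor 5 mm. Origin: centre of its underside.
- carrier: aluminium carrier plate, 150 x 310 x 12 mm, fixed to the bench at the robot's left, holding a carved wooden blank 28 mm thick; its three clamp places lie in a row along its y, 105 mm apart. Origin: centre of its underside.
- handle1: finished wooden mallet handle lying flat, 140 mm long along its x, 30 mm wide (34 at the flared end at -x, 24 at the neck at +x), 26 mm high, 90 g. Origin: underside, mid-length; grip it across its width. None if absent.
- handle2: finished wooden mallet handle lying flat, 140 mm long along its x, 30 mm wide (34 at the flared end at -x, 24 at the neck at +x), 26 mm high, 90 g. Origin: underside, mid-length; grip it across its width. None if absent.
- head1: finished wooden mallet head, a block 100 mm long (its x), 52 mm wide (its y), 46 mm high with a dark eye in the top, 170 g. Origin: centre of its underside. None if absent.
- head2: finished wooden mallet head, a block 100 mm long (its x), 52 mm wide (its y), 46 mm high with a dark eye in the top, 170 g. Origin: centre of its underside. None if absent.
- screw1_grip (a point): centre of the flat wing of a steel wing screw, on its vertical axis, about 90 mm above the bench; wing 64 mm long (its x), 13 mm thick (its y), 28 mm tall (14 mm above and below this point); it turns and sinks with the screw. The clamp bracket is 38 mm below. The screws look alike, and nothing shows if a thread is crossed.
- screw1 (a joint): thread angle, rad: 0 at the start, grows screwing in (clockwise from above), sinking 1.6 mm per rad; range -0.3 to 2.6. A sound screw drags evenly, about 0.08 N m, to its hard stop at 2.6 (home). The crossed one also drags 0.08 N m at first, but 0.1 to 0.4 rad in the drag begins to climb by 1.6 N m per rad; let go it stays partly in, so turn it back.
- screw1_slip (a joint): how far the pressed-on wing has been wrenched round on its thread, rad: 0 when sound. The wing holds up to 0.55 N m; harder turning (against a crossed thread or the home stop) makes it slip and spoils it. The wing's angle is thread angle plus this.
- screw2_grip (a point): centre of the flat wing of a steel wing screw, on its vertical axis, about 90 mm above the bench; wing 64 mm long (its x), 13 mm thick (its y), 28 mm tall (14 mm above and below this point); it turns and sinks with the screw. The clamp bracket is 38 mm below. The screws look alike, and nothing shows if a thread is crossed.
- screw2 (a joint): thread angle, rad: 0 at the start, grows screwing in (clockwise from above), sinking 1.6 mm per rad; range -0.3 to 2.6. A sound screw drags evenly, about 0.08 N m, to its hard stop at 2.6 (home). The crossed one also drags 0.08 N m at first, but 0.1 to 0.4 rad in the drag begins to climb by 1.6 N m per rad; let go it stays partly in, so turn it back.
- screw2_slip (a joint): how far the pressed-on wing has been wrenched round on its thread, rad: 0 when sound. The wing holds up to 0.55 N m; harder turning (against a crossed thread or the home stop) makes it slip and spoils it. The wing's angle is thread angle plus this.
- screw3_grip (a point): centre of the flat wing of a steel wing screw, on its vertical axis, about 90 mm above the bench; wing 64 mm long (its x), 13 mm thick (its y), 28 mm tall (14 mm above and below this point); it turns and sinks with the screw. The clamp bracket is 38 mm below. The screws look alike, and nothing shows if a thread is crossed.
- screw3 (a joint): thread angle, rad: 0 at the start, grows screwing in (clockwise from above), sinking 1.6 mm per rad; range -0.3 to 2.6. A sound screw drags evenly, about 0.08 N m, to its hard stop at 2.6 (home). The crossed one also drags 0.08 N m at first, but 0.1 to 0.4 rad in the drag begins to climb by 1.6 N m per rad; let go it stays partly in, so turn it back.
- screw3_slip (a joint): how far the pressed-on wing has been wrenched round on its thread, rad: 0 when sound. The wing holds up to 0.55 N m; harder turning (against a crossed thread or the home stop) makes it slip and spoils it. The wing's angle is thread angle plus this.
- tape: bystander: black tape measure 70 x 40 x 60 mm standing between the containers and the carrier. Origin: centre of its underside.
- offcut: bystander: dark wood offcut 120 x 60 x 30 mm, between the containers and the carrier. Origin: centre of its underside.
- tin: bystander: steel tin, 84 mm across, 90 mm high, beyond the containers. Origin: centre of its underside.

How it is judged (in metres and radians):
On the way, in this order (a step that is already met when the one before it is completed fails the run):
1. every handle is in the crate and every head in the tub (x of handle1 in the frame of crate between -0.09 and 0.09 m and y of handle1 in the frame of crate between -0.09 and 0.09 m and height (world z) of each of handle1, handle2, head1, head2 below 0.06 m and x of handle2 in the frame of crate between -0.09 and 0.09 m and y of handle2 in the frame of crate between -0.09 and 0.09 m and x of head1 in the frame of tub between -0.09 and 0.09 m and y of head1 in the frame of tub between -0.09 and 0.09 m and x of head2 in the frame of tub between -0.09 and 0.09 m and y of head2 in the frame of tub between -0.09 and 0.09 m), for 0.2 s.
2. a first screw has been screwed home (value of joint any of screw1, screw2, screw3 above 2.4 rad), for 0.2 s.
At the end, for the whole second after the job is handed in: Every handle lies at rest inside the crate and every head inside the tub (origin within 90 mm of the container's middle in its x and y, under 60 mm above the bench); the sound screws are home (over 2.4 of 2.6 rad); the crossed screw is backed off to under 0.12 rad (all of step 1 and linear speed of each of handle1, handle2, head1, head2 below 0.02 m/s and ((value of joint screw1 below 0.12 rad and value of joint each of screw2, screw3 above 2.4 rad) or (value of joint each of screw1, screw3 above 2.4 rad and value of joint screw2 below 0.12 rad) or (value of joint each of screw1, screw2 above 2.4 rad and value of joint screw3 below 0.12 rad))); the robot touches nothing.
It fails at once if a screw is forced until its wing has slipped by 0.25 rad (value of joint any of screw1_slip, screw2_slip, screw3_slip above 0.25 rad or value of joint any of screw1_slip, screw2_slip, screw3_slip below -0.25 rad).
It fails at once if a screw is spun faster than 4 rad/s (velocity of joint any of screw1, screw2, screw3 above 4 rad/s).
It fails at once if the tape is shoved more than 60 mm (distance of tape from where it was at the start of the episode above 0.06 m).
It fails at once if the offcut is shoved more than 60 mm (distance of offcut from where it was at the start of the episode above 0.06 m).
It fails at once if the tin is shoved more than 60 mm (distance of tin from where it was at the start of the episode above 0.06 m).
Of handle1, handle2, head1, head2 only 2 to 4 are there at a start; the rules pass over those that are not, and their reading is None.
At some moment in a run one of handle1, handle2, head1, head2 may be knocked a few centimetres aside while the robot is not near it.
Once in a run the grip may slacken for a moment while it holds something.
It also fails if it takes over 210 s, if anything falls off the work surface, if the arm or the gripper's body presses on something with over 40 N, if the wrist force passes 120 N, or if a joint passes its speed limit or range.

## Working session

There is one attempt and no reset: what is moved stays moved. The work goes in short steps, Python scripts to look and compute and a shell command to move; the robot and the scene stay as the last step left them, time stands still between calls to the robot, and variables do not carry over. Pictures are saved under pics/ and viewed, at most 15 in all, crops included, and the job is handed in when it is done.

```bash
ls; mkdir -p pics; python3 - <<'E'
from station import sense, optics, arm, finder
import cv2
print(sense()); print(arm.tcp_to_tips)
for c in ("scene","top"):
    cv2.imwrite(f"pics/{c}0.png",optics.read_camera(c))
    k=optics.calibration(c); print(c,k)
E
```

```text
pics
{'t': 0.0, 'qpos': array([6.69449094e+01, 1.48492155e+01, 1.18900945e+00, 7.64171177e+01,
       1.50173790e-03, 8.12569807e+01]), 'joint_vel': array([-0.0611754 , -0.07291807,  0.13720056, -0.08339317, -0.06213503,
        0.04387198]), 'tau': array([-2.16604945e-03, -5.55640626e+01,  3.44537294e+01,  1.37332254e-02,
       -3.11691219e-04, -8.73702987e-06]), 'position': array([0.13583632, 0.53265105, 0.2281757 ]), 'orientation': array([-1.79923803e+02, -1.32377281e-02,  1.65687919e+02]), 'wrist_force': array([ 0.24235995,  0.55525915, -0.51206653]), 'wrist_torque': array([ 0.03681   , -0.00649868,  0.0327257 ]), 'gripper_force': 0.0, 'width': 0.0855087415695803}
0.025
scene {'camera_matrix': array([[404.21318178,   0.        , 318.78603872],
       [  0.        , 404.21318178, 200.85831279],
       [  0.        ,   0.        ,   1.        ]]), 'R': array([[ 0.19661562,  0.98037246, -0.01456512],
       [ 0.83411056, -0.17505381, -0.52308291],
       [-0.51536576,  0.09069735, -0.85215734]]), 't': array([-0.09487553, -0.45595937,  1.25189218])}
top {'camera_matrix': array([[396.90140423,   0.        , 313.03097741],
       [  0.        , 396.90140423, 197.33718534],
       [  0.        ,   0.        ,   1.        ]]), 'R': array([[-0.02003933, -0.99979165, -0.00388426],
       [-0.99009433,  0.02038466, -0.13891608],
       [ 0.13896631,  0.001062  , -0.99029654]]), 't': array([0.00703443, 0.58105617, 0.8474796 ])}
```

View pics/top0.png

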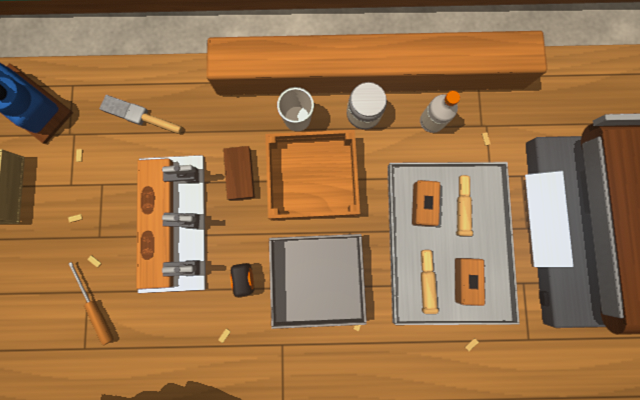

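View pics/scene0.png

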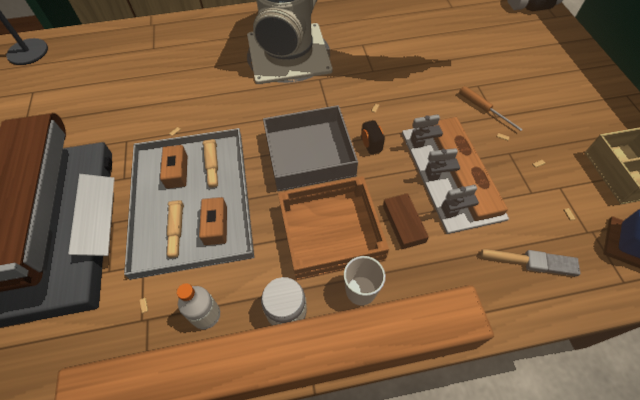

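The top view shows both handles (429,282), (465,206) and both heads (427,203), (470,282) in the tray. The crate is at the far middle (314,176), the tub near (319,280), the screws at (183,172), (183,218) and (183,267), the tape at (242,280) and the offcut at (239,173).

```bash
cat > h.py <<'E'
import numpy as np, cv2
from scipy.spatial.transform import Rotation as Ro
from station import sense, optics, arm, finder
def plane(k,uv,z):
    uv=np.atleast_2d(np.asarray(uv,float)); K,R,t=k["camera_matrix"],k["R"],np.asarray(k["t"])
    d=np.c_[uv,np.ones(len(uv))]@np.linalg.inv(K).T@R; c=-R.T@t
    return c[:2]+d[:,:2]*((z-c[2])/d[:,2])[:,None]
def rect(k,region,z):
    n,lab,st,_=cv2.connectedComponentsWithStats(region.astype(np.uint8))
    if n<2: return None
    v,u=np.nonzero(lab==1+np.argmax(st[1:,4]))
    (x,y),(w,h),a=cv2.minAreaRect((plane(k,np.c_[u,v],z)*1000).astype(np.float32))
    if w<h: w,h,a=h,w,a+90
    return np.round([x,y],0),round(w),round(h),round((a+90)%180-90,1)
def go(x,y,z,yaw=None):
    """rows' translation and rotation from the present pose to a tool-down pose"""
    s=sense(); R=Ro.from_euler("xyz",s["orientation"],degrees=True)
    if yaw is None: yaw=s["orientation"][2]
    d=R.inv().apply(np.array([x,y,z])-s["position"]); T=Ro.from_euler("xyz",[180,0,yaw],degrees=True)
    r=(R.inv()*T).as_rotvec()
    print("pos",s["position"].round(4),"ori",s["orientation"].round(1),"go",d.round(4),r.round(3),
      "rows",round(max(np.linalg.norm(d)/.0417,np.degrees(np.linalg.norm(r))/7.16),1))
E
python3 - <<'E'
from h import *
optics.read_camera("top"); k=optics.calibration("top")
for n,z in dict(handle1=.022,head1=.04,crate=.05,tub=.05,tray=.03,tape=.05,offcut=.03,tin=.09,screw1_grip=.1,carrier=.012).items():
    for r in finder.regions_of("top",n)[:4]:
        print(n,round(r["p"],2),np.round(r["uv"]),rect(k,r["region"],z))
E
```

```text
handle1 0.73 [465. 206.] (array([ 559., -349.]), 140, 38, -4.3)
handle1 0.67 [431. 284.] (array([ 391., -256.]), 138, 36, 0.7)
head1 0.73 [424. 204.] (array([ 562., -257.]), 106, 63, -6.1)
head1 0.59 [470. 281.] (array([ 390., -341.]), 100, 63, -4.0)
crate 0.57 [313. 176.] (array([632.,  -3.]), 204, 199, -88.9)
tub 0.74 [313. 280.] (array([400., -11.]), 204, 195, -88.7)
tray 0.6 [450. 241.] (array([ 480., -311.]), 365, 279, -1.0)
tape 0.81 [242. 282.] (array([403., 152.]), 68, 49, 9.7)
offcut 0.76 [239. 169.] (array([643., 163.]), 123, 63, 4.7)
tin 0.64 [368. 107.] (array([ 773., -123.]), 107, 82, -27.9)
tin 0.39 [175. 267.] (array([431., 275.]), 62, 12, 88.9)
screw1_grip 0.8 [181. 169.] (array([639., 277.]), 68, 17, 88.8)
screw1_grip 0.37 [424. 202.] (array([ 556., -239.]), 96, 56, -5.3)
carrier 0.95 [165. 229.] (array([535., 324.]), 313, 162, 2.2)
carrier 0.39 [238. 169.] (array([647., 166.]), 127, 67, 4.9)
carrier 0.34 [449. 241.] (array([ 479., -316.]), 366, 282, -0.9)
carrier 0.32 [180. 172.] (array([658., 307.]), 75, 19, 88.8)
```

```bash

python3 -m pendant '[{"hand":0,"translation":[-0.17,-0.11,0],"angular":[0,0,-0.25]},{"hand":0,"translation":[-0.17,-0.11,0],"angular":[0,0,-0.25]},{"hand":0,"translation":[-0.17,-0.11,0],"angular":[0,0,-0.25]},{"hand":0,"translation":[-0.17,-0.11,0],"angular":[0,0,-0.25]},{"hand":0,"translation":[-0.17,-0.11,0],"angular":[0,0,-0.25]}]' 40
python3 -m pendant '[{"hand":0,"translation":[-0.15,-0.14,0],"angular":[0,0,0]},{"hand":0,"translation":[-0.15,-0.14,0],"angular":[0,0,0]},{"hand":0,"translation":[-0.15,-0.14,0],"angular":[0,0,0]},{"hand":0,"translation":[-0.15,-0.14,0],"angular":[0,0,0]},{"hand":0,"translation":[-0.15,-0.14,0],"angular":[0,0,0]}]'
python3 -m pendant '[{"hand":0,"translation":[-0.06,-0.19,0],"angular":[0,0,0]},{"hand":0,"translation":[-0.06,-0.19,0],"angular":[0,0,0]},{"hand":0,"translation":[-0.06,-0.19,0],"angular":[0,0,0]},{"hand":0,"translation":[-0.06,-0.19,0],"angular":[0,0,0]},{"hand":0,"translation":[-0.06,-0.19,0],"angular":[0,0,0]}]'
python3 -m pendant '[{"hand":0,"translation":[0,-0.2,0],"angular":[0,0,0]},{"hand":0,"translation":[0,-0.2,0],"angular":[0,0,0]},{"hand":0,"translation":[0,-0.2,0],"angular":[0,0,0]},{"hand":0,"translation":[0,-0.2,0],"angular":[0,0,0]},{"hand":0,"translation":[0,-0.2,0],"angular":[0,0,0]}]'
python3 - <<'E'
from h import *
go(.559,-.352,.12,176)
k=optics.calibration("wrist"); im=optics.read_camera("wrist"); cv2.imwrite("pics/w1.png",im)
for n,z in dict(handle1=.022,head1=.045).items():
    for r in finder.regions_of("wrist",n)[:3]:
        print(n,round(r["p"],2),np.round(r["uv"]),rect(k,r["region"],z))
E
```

```text
t: 1.07
position: [0.2736, 0.3836, 0.2289]
orientation: [180.0, 0.0, -179.9]
wrist_force: [1.4, 0.2, 0.8]
width: 0.0858
gripper_force: 0.0
t: 1.48
position: [0.4243, 0.2431, 0.229]
orientation: [180.0, 0.0, 180.0]
wrist_force: [0.7, 1.2, -0.1]
width: 0.0854
gripper_force: 0.0
t: 1.9
position: [0.4834, 0.0523, 0.2289]
orientation: [-180.0, 0.0, 180.0]
wrist_force: [-0.3, 0.9, 0.1]
width: 0.0853
gripper_force: 0.0
t: 2.32
position: [0.4826, -0.1478, 0.2289]
orientation: [-180.0, 0.0, 180.0]
wrist_force: [1.0, 1.0, 0.5]
width: 0.0852
gripper_force: 0.0
pos [ 0.4826 -0.1478  0.2289] ori [-180.    0.  180.] go [-0.0765 -0.2041  0.109 ] [-0.001  0.     0.069] rows 5.8
handle1 0.75 [206.  68.] (array([ 396., -256.]), 127, 34, -1.0)
handle1 0.59 [137. 224.] (array([ 556., -349.]), 143, 39, -4.8)
head1 0.97 [220. 232.] (array([ 557., -255.]), 112, 61, -4.8)
head1 0.58 [102.  61.] (array([ 389., -336.]), 100, 70, -3.3)
```

View pics/w1.png

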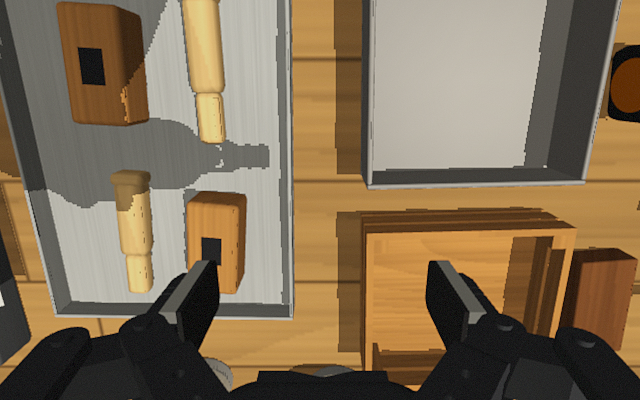

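The wrist view agrees with the top view: heads at (216,242) and (98,62), handles at (135,230) and (206,70). I'll pick the nearest head first.

```bash

python3 -m pendant '[{"hand":0,"translation":[-0.075,-0.114,0.08],"angular":[0,0,0.087]},{"hand":0,"translation":[-0.075,-0.114,0.08],"angular":[0,0,0.087]},{"hand":0,"translation":[-0.075,-0.114,0.08],"angular":[0,0,0.087]},{"hand":0,"translation":[-0.075,-0.114,0.08],"angular":[0,0,0.087]},{"hand":0,"translation":[-0.075,-0.114,0.08],"angular":[0,0,0.087]}]' 50
python3 -m pendant '[{"hand":0,"translation":[0,0,0.035],"angular":[0,0,0]},{"hand":0,"translation":[0,0,0.07],"angular":[0,0,0]},{"hand":0,"translation":[0,0,0.107],"angular":[0,0,0]},{"hand":0,"translation":[0,0,0.107],"angular":[0,0,0]},{"hand":255,"translation":[0,0,0.107],"angular":[0,0,0]}]'
python3 -m pendant '[{"hand":255,"translation":[0,0,0],"angular":[0,0,0]},{"hand":255,"translation":[0,0,0],"angular":[0,0,0]},{"hand":255,"translation":[0,0,0],"angular":[0,0,0]},{"hand":255,"translation":[0,0,0],"angular":[0,0,0]},{"hand":255,"translation":[0,0,0],"angular":[0,0,0]}]'
python3 -m pendant '[{"hand":255,"translation":[0,0,-0.04],"angular":[0,0,0]},{"hand":255,"translation":[0,0,-0.08],"angular":[0,0,0]},{"hand":255,"translation":[0,0,-0.11],"angular":[0,0,0]},{"hand":255,"translation":[0,0,-0.11],"angular":[0,0,0]},{"hand":255,"translation":[0,0,-0.11],"angular":[0,0,0]}]'
python3 -c "
from h import *
go(.4,-.06,.152,180)"
```

```text
t: 2.88
position: [0.5592, -0.261, 0.144]
orientation: [179.9, -0.2, 175.0]
wrist_force: [-1.7, 1.2, -0.4]
width: 0.0856
gripper_force: 0.0
t: 3.3
position: [0.5573, -0.2572, 0.0413]
orientation: [179.9, -0.2, 175.1]
wrist_force: [-0.2, -0.1, 1.2]
width: 0.0754
gripper_force: 0.0
t: 3.72
position: [0.5617, -0.2608, 0.0478]
orientation: [-179.7, 0.6, 175.0]
wrist_force: [1.2, 4.8, 25.0]
width: 0.0124
gripper_force: 11.9
t: 4.13
position: [0.5593, -0.2596, 0.1561]
orientation: [-179.8, 0.4, 175.0]
wrist_force: [0.7, 0.9, -0.0]
width: -0.0001
gripper_force: 0.0
pos [ 0.5593 -0.2596  0.1561] ori [-179.8    0.4  175. ] go [0.176  0.1851 0.0024] [-0.004  0.006 -0.087] rows 6.1
```

```bash

python3 -m pendant '[{"hand":0,"translation":[0,0,-0.04],"angular":[0,0,0]},{"hand":0,"translation":[0.03,0,-0.06],"angular":[0,0,0]},{"hand":0,"translation":[0.06,0.0,-0.06],"angular":[0,0,0]},{"hand":0,"translation":[0.08,0.0,-0.06],"angular":[0,0,0]},{"hand":0,"translation":[0.08,0,-0.06],"angular":[0,0,0]}]'
python3 - <<'E'
from h import *
k=optics.calibration("wrist"); im=optics.read_camera("wrist"); cv2.imwrite("pics/w2.png",im)
for n,z in dict(handle1=.022,head1=.045).items():
    for r in finder.regions_of("wrist",n)[:3]:
        print(n,round(r["p"],2),np.round(r["uv"]),rect(k,r["region"],z))
E
```

```text
t: 4.55
position: [0.4752, -0.2512, 0.2128]
orientation: [-180.0, -0.0, 175.0]
wrist_force: [0.9, -0.8, 0.3]
width: 0.0604
gripper_force: 0.0
handle1 0.82 [235. 221.] (array([ 525., -347.]), 80, 35, -5.0)
handle1 0.7 [307.  72.] (array([ 393., -259.]), 133, 34, -1.3)
head1 0.56 [205.  79.] (array([ 389., -341.]), 100, 59, -3.4)
head1 0.56 [322. 258.] (array([ 557., -259.]), 113, 53, -5.7)
```

View pics/w2.png

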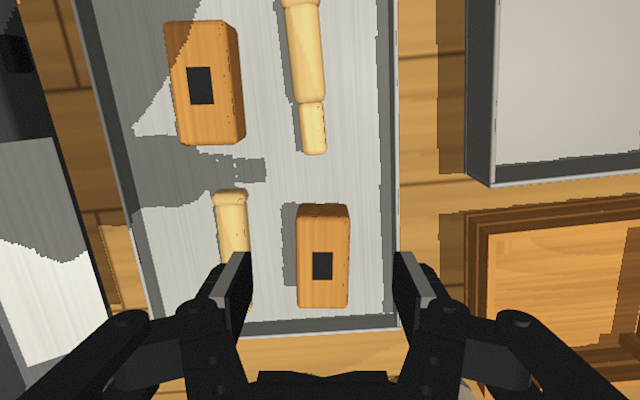

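The head looks unmoved at (322,258), lined up between the fingers. I'll go down again, but look before closing.

```bash

python3 -m pendant '[{"hand":0,"translation":[-0.0825,-0.002,0.05],"angular":[0,0,0]},{"hand":0,"translation":[-0.0825,-0.002,0.10],"angular":[0,0,0]},{"hand":0,"translation":[-0.0825,-0.002,0.14],"angular":[0,0,0]},{"hand":0,"translation":[-0.0825,-0.002,0.172],"angular":[0,0,0]},{"hand":0,"translation":[-0.0825,-0.002,0.172],"angular":[0,0,0]}]' 50
python3 - <<'E'
from h import *
im=optics.read_camera("top")[130:350,360:560]; w=optics.read_camera("wrist")
im=cv2.resize(im,None,fx=2,fy=2); w=cv2.resize(w,(400,250))
o=np.zeros((600,400,3),np.uint8)
cv2.imwrite("pics/c3.png",np.hstack([im,np.vstack([w,np.zeros((190,400,3),np.uint8)])]))
print(sense()["position"],sense()["width"])
E
```

```text
t: 5.12
position: [0.5612, -0.2605, 0.0361]
orientation: [179.9, -0.1, 175.1]
wrist_force: [0.2, -0.5, -0.3]
width: 0.0851
gripper_force: 0.0
[ 0.55865737 -0.25917218  0.03341822] 0.08554705570972161
```

View pics/c3.png

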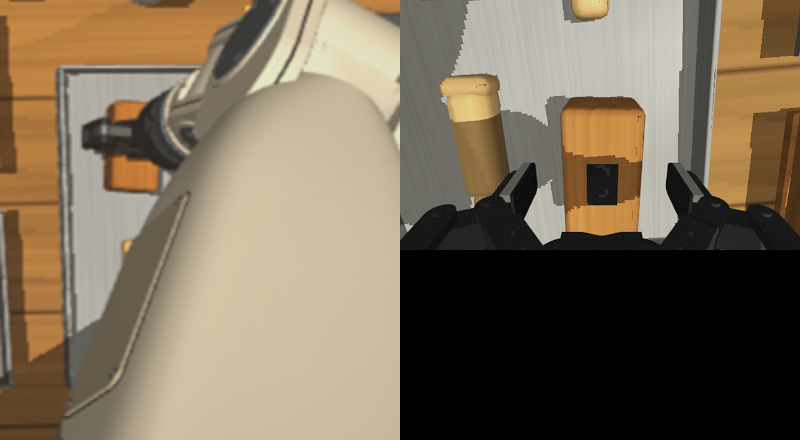

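The fingers straddle the head well. I'll close in short calls.

```bash

for i in 1 2 3 4; do python3 -m pendant '[{"hand":255,"translation":[0,0,0],"angular":[0,0,0]},{"hand":255,"translation":[0,0,0],"angular":[0,0,0]}]' 60; done
```

```text
t: 5.38
position: [0.5613, -0.2616, 0.0416]
orientation: [-179.9, 0.1, 175.0]
wrist_force: [-0.5, -0.7, 0.5]
width: 0.0639
gripper_force: 0.0
t: 5.55
position: [0.5615, -0.2619, 0.0432]
orientation: [-179.9, 0.3, 175.0]
wrist_force: [-1.4, 1.3, 7.2]
width: 0.0481
gripper_force: 60.6
t: 5.72
position: [0.5615, -0.2619, 0.0433]
orientation: [-179.9, 0.3, 175.0]
wrist_force: [0.0, 1.6, 5.4]
width: 0.0477
gripper_force: 60.6
t: 5.88
position: [0.5615, -0.2619, 0.0433]
orientation: [-179.9, 0.3, 175.0]
wrist_force: [0.2, 0.9, 5.2]
width: 0.0482
gripper_force: 60.6
```

```bash

python3 -m pendant '[{"hand":0,"translation":[0,0,0],"angular":[0,0,0]},{"hand":0,"translation":[0,0,0],"angular":[0,0,0]},{"hand":0,"translation":[0,0,0.006],"angular":[0,0,0]},{"hand":0,"translation":[0,0,0.012],"angular":[0,0,0]},{"hand":0,"translation":[0,0,0.012],"angular":[0,0,0]}]' 60
python3 -m pendant '[{"hand":255,"translation":[0,0,0],"angular":[0,0,0]},{"hand":255,"translation":[0,0,0],"angular":[0,0,0]},{"hand":255,"translation":[0,0,0],"angular":[0,0,0]},{"hand":255,"translation":[0,0,0],"angular":[0,0,0]},{"hand":255,"translation":[0,0,0],"angular":[0,0,0]}]' 60
python3 -m pendant '[{"hand":255,"translation":[0,0,-0.02],"angular":[0,0,0]},{"hand":255,"translation":[0,0,-0.04],"angular":[0,0,0]},{"hand":255,"translation":[0,0,-0.06],"angular":[0,0,0]},{"hand":255,"translation":[0,0,-0.08],"angular":[0,0,0]},{"hand":255,"translation":[0,0,-0.1],"angular":[0,0,0]}]' 60
python3 -c "
from h import *
go(.4,-.05,.13,180)"
```

```text
t: 6.3
position: [0.5596, -0.2608, 0.0264]
orientation: [180.0, -0.1, 175.0]
wrist_force: [-1.1, 0.3, -0.1]
width: 0.085
gripper_force: 0.0
t: 6.72
position: [0.5605, -0.2612, 0.0281]
orientation: [-180.0, 0.0, 175.0]
wrist_force: [-0.3, 1.1, 1.8]
width: 0.0509
gripper_force: 63.9
t: 7.13
position: [0.5601, -0.261, 0.1285]
orientation: [180.0, -0.0, 175.0]
wrist_force: [1.3, -0.2, -1.7]
width: 0.0507
gripper_force: 63.3
pos [ 0.5601 -0.261   0.1285] ori [180.  -0. 175.] go [ 0.1778  0.1963 -0.0014] [ 0.    -0.001 -0.087] rows 6.4
```

```bash

python3 -m pendant '[{"hand":255,"translation":[0.03,0.03,0],"angular":[0,0,-0.087]},{"hand":255,"translation":[0.06,0.06,0],"angular":[0,0,-0.087]},{"hand":255,"translation":[0.09,0.09,0],"angular":[0,0,-0.087]},{"hand":255,"translation":[0.115,0.12,0],"angular":[0,0,-0.087]},{"hand":255,"translation":[0.135,0.14,0],"angular":[0,0,-0.087]}]' 60
python3 -c "
from h import *
go(.4,-.053,.038,180)"
```

```text
t: 7.55
position: [0.4353, -0.1074, 0.1275]
orientation: [179.9, -0.1, -180.0]
wrist_force: [-0.1, -0.3, -1.0]
width: 0.0509
gripper_force: 63.4
pos [ 0.4353 -0.1074  0.1275] ori [ 1.799e+02 -1.000e-01 -1.800e+02] go [0.0351 0.0544 0.0896] [ 0.001 -0.001  0.001] rows 2.7
```

```bash

python3 -m pendant '[{"hand":255,"translation":[0.02,0.03,0],"angular":[0,0,0]},{"hand":255,"translation":[0.035,0.054,0],"angular":[0,0,0]},{"hand":255,"translation":[0.035,0.054,0.03],"angular":[0,0,0]},{"hand":255,"translation":[0.035,0.054,0.06],"angular":[0,0,0]},{"hand":255,"translation":[0.035,0.054,0.088],"angular":[0,0,0]}]' 60
python3 -m pendant '[{"hand":255,"translation":[0,0,0],"angular":[0,0,0]},{"hand":60,"translation":[0,0,0],"angular":[0,0,0]},{"hand":60,"translation":[0,0,0],"angular":[0,0,0]},{"hand":60,"translation":[0,0,-0.03],"angular":[0,0,0]},{"hand":60,"translation":[0,0,-0.07],"angular":[0,0,0]}]' 60
python3 -m pendant '[{"hand":0,"translation":[0,-0.04,-0.03],"angular":[0,0,0]},{"hand":0,"translation":[0,-0.08,-0.06],"angular":[0,0,0]},{"hand":0,"translation":[0,-0.11,-0.09],"angular":[0,0,0]},{"hand":0,"translation":[0,-0.14,-0.1],"angular":[0,0,0]},{"hand":0,"translation":[0,-0.17,-0.1],"angular":[0,0,0]}]' 60
python3 - <<'E'
from h import *
for c in ("wrist","top"):
  k=optics.calibration(c); im=optics.read_camera(c); cv2.imwrite(f"pics/{c}4.png",im)
  for n,z in dict(handle1=.022,head1=.045).items():
    for r in finder.regions_of(c,n)[:3]:
        print(n,round(r["p"],2),np.round(r["uv"]),rect(k,r["region"],z))
go(.390,-.341,.10,176.5)
E
```

```text
t: 7.97
position: [0.4029, -0.0555, 0.0393]
orientation: [-180.0, 0.1, -179.9]
wrist_force: [-0.2, 0.7, -2.6]
width: 0.0503
gripper_force: 63.4
t: 8.38
position: [0.4019, -0.0558, 0.1104]
orientation: [179.9, -0.2, 180.0]
wrist_force: [1.1, -0.7, 0.7]
width: 0.0651
gripper_force: 0.0
t: 8.8
position: [0.404, -0.2288, 0.2159]
orientation: [-179.7, 0.4, -180.0]
wrist_force: [0.3, -0.5, -0.1]
width: 0.0854
gripper_force: 0.0
handle1 0.97 [294. 144.] (array([ 389., -257.]), 138, 33, 0.0)
handle1 0.7 [223. 298.] (array([ 555., -350.]), 148, 37, -4.4)
handle1 0.52 [256. 201.] (array([ 479., -315.]), 367, 277, -0.9)
head1 0.91 [197. 150.] (array([ 388., -340.]), 103, 61, -3.9)
head1 0.63 [508. 166.] (array([402., -62.]), 104, 68, 0.2)
handle1 0.8 [464. 208.] (array([ 558., -349.]), 138, 34, -4.3)
handle1 0.61 [428. 273.] (array([ 430., -257.]), 60, 29, -3.3)
head1 0.98 [336. 273.] (array([406., -55.]), 98, 52, -1.4)
head1 0.65 [463. 264.] (array([ 434., -341.]), 65, 19, -82.6)
pos [ 0.4028 -0.2253  0.2105] ori [-180.    0. -180.] go [ 0.0129 -0.1156  0.1105] [-0.     0.001  0.061] rows 3.8
```

View pics/wrist4.png

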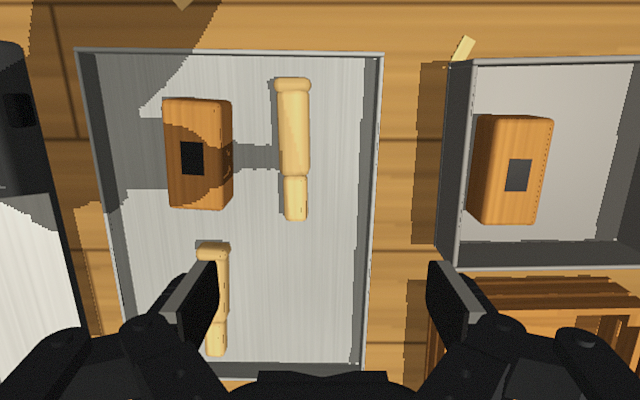

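The head sits in the tub at (512,168). Next is the second head at (197,152).

```bash

python3 -m pendant '[{"hand":0,"translation":[0.014,-0.04,0.02],"angular":[0,0,0.065]},{"hand":0,"translation":[0.014,-0.08,0.04],"angular":[0,0,0.065]},{"hand":0,"translation":[0.014,-0.119,0.06],"angular":[0,0,0.065]},{"hand":0,"translation":[0.014,-0.119,0.09],"angular":[0,0,0.065]},{"hand":0,"translation":[0.014,-0.119,0.12],"angular":[0,0,0.065]}]' 60
python3 -m pendant '[{"hand":0,"translation":[0,0,0.03],"angular":[0,0,0]},{"hand":0,"translation":[0,0,0.05],"angular":[0,0,0]},{"hand":0,"translation":[0,0,0.062],"angular":[0,0,0]},{"hand":0,"translation":[0,0,0.062],"angular":[0,0,0]},{"hand":0,"translation":[0,0,0.062],"angular":[0,0,0]}]'
python3 -m pendant '[{"hand":255,"translation":[0,0,0],"angular":[0,0,0]},{"hand":255,"translation":[0,0,0],"angular":[0,0,0]},{"hand":255,"translation":[0,0,0],"angular":[0,0,0]},{"hand":255,"translation":[0,0,0],"angular":[0,0,0]},{"hand":255,"translation":[0,0,0],"angular":[0,0,0]}]'
python3 -m pendant '[{"hand":255,"translation":[0,0,-0.02],"angular":[0,0,0]},{"hand":255,"translation":[0,0,-0.04],"angular":[0,0,0]},{"hand":255,"translation":[0,0,-0.06],"angular":[0,0,0]},{"hand":255,"translation":[0,0,-0.08],"angular":[0,0,0]},{"hand":255,"translation":[0,0,-0.1],"angular":[0,0,0]}]' 60
python3 -c "
from h import *
go(.4,.031,.13,180)"
```

```text
t: 9.52
position: [0.3894, -0.3466, 0.0887]
orientation: [-179.9, 0.1, 176.2]
wrist_force: [0.4, 0.1, -0.6]
width: 0.0854
gripper_force: 0.0
t: 9.93
position: [0.3893, -0.3438, 0.028]
orientation: [180.0, -0.0, 176.4]
wrist_force: [0.0, -0.0, 0.5]
width: 0.0858
gripper_force: 0.0
t: 10.35
position: [0.3896, -0.3453, 0.0292]
orientation: [-179.9, 0.1, 176.3]
wrist_force: [-0.1, 2.4, 8.1]
width: 0.0507
gripper_force: 62.1
t: 10.77
position: [0.3889, -0.3449, 0.1293]
orientation: [-180.0, 0.0, 176.3]
wrist_force: [0.9, -0.2, -1.5]
width: 0.0504
gripper_force: 63.4
pos [ 0.3889 -0.3449  0.1293] ori [-180.     0.   176.3] go [ 0.0133  0.3758 -0.0008] [-0.001  0.    -0.065] rows 9.0
```

```bash

python3 -m pendant '[{"hand":255,"translation":[0.0,0.03,0],"angular":[0,0,-0.065]},{"hand":255,"translation":[0.005,0.07,0],"angular":[0,0,-0.065]},{"hand":255,"translation":[0.01,0.11,0],"angular":[0,0,-0.065]},{"hand":255,"translation":[0.013,0.15,0],"angular":[0,0,-0.065]},{"hand":255,"translation":[0.013,0.19,0],"angular":[0,0,-0.065]}]' 60
python3 -m pendant '[{"hand":255,"translation":[0.0,0.04,0],"angular":[0,0,0]},{"hand":255,"translation":[0.0,0.08,0],"angular":[0,0,0]},{"hand":255,"translation":[0,0.12,0],"angular":[0,0,0]},{"hand":255,"translation":[0,0.16,0],"angular":[0,0,0]},{"hand":255,"translation":[0,0.18,0],"angular":[0,0,0]}]' 60
python3 -c "
from h import *
go(.4,.031,.038,180)"
```

```text
t: 11.18
position: [0.3875, -0.1529, 0.1283]
orientation: [-180.0, 0.0, 179.9]
wrist_force: [0.9, -0.2, -1.0]
width: 0.0504
gripper_force: 63.5
t: 11.6
position: [0.3874, 0.0287, 0.1285]
orientation: [180.0, 0.1, -179.9]
wrist_force: [0.8, -1.1, -2.0]
width: 0.0506
gripper_force: 63.5
pos [0.3874 0.0287 0.1285] ori [ 1.800e+02  1.000e-01 -1.799e+02] go [-0.0125  0.0022  0.0905] [0.001 0.001 0.002] rows 2.2
```

```bash

python3 -m pendant '[{"hand":255,"translation":[-0.012,0.002,0],"angular":[0,0,0]},{"hand":255,"translation":[-0.012,0.002,0.03],"angular":[0,0,0]},{"hand":255,"translation":[-0.012,0.002,0.06],"angular":[0,0,0]},{"hand":255,"translation":[-0.012,0.002,0.09],"angular":[0,0,0]},{"hand":255,"translation":[-0.012,0.002,0.09],"angular":[0,0,0]}]' 60
python3 -m pendant '[{"hand":60,"translation":[0,0,0],"angular":[0,0,0]},{"hand":60,"translation":[0,0,0],"angular":[0,0,0]},{"hand":60,"translation":[0,0,0],"angular":[0,0,0]},{"hand":60,"translation":[0,0,-0.04],"angular":[0,0,0]},{"hand":60,"translation":[0,0,-0.08],"angular":[0,0,0]}]' 60
python3 -m pendant '[{"hand":0,"translation":[0,-0.04,-0.02],"angular":[0,0,0]},{"hand":0,"translation":[0,-0.08,-0.04],"angular":[0,0,0]},{"hand":0,"translation":[0,-0.12,-0.06],"angular":[0,0,0]},{"hand":0,"translation":[0,-0.16,-0.07],"angular":[0,0,0]},{"hand":0,"translation":[0,-0.2,-0.07],"angular":[0,0,0]}]' 60
python3 - <<'E'
from h import *
for c in ("wrist",):
  k=optics.calibration(c); im=optics.read_camera(c)
  for n,z in dict(handle1=.022,head1=.045).items():
    for r in finder.regions_of(c,n)[:3]:
        print(n,round(r["p"],2),np.round(r["uv"]),rect(k,r["region"],z))
go(.389,-.259,.025,180)
E
```

```text
t: 12.02
position: [0.3979, 0.0275, 0.0344]
orientation: [180.0, -0.3, -180.0]
wrist_force: [-1.9, 1.2, -2.2]
width: 0.0504
gripper_force: 63.4
t: 12.43
position: [0.3994, 0.0274, 0.1192]
orientation: [180.0, -0.1, 180.0]
wrist_force: [1.6, -0.3, 0.7]
width: 0.0651
gripper_force: 0.0
t: 12.85
position: [0.401, -0.1683, 0.1919]
orientation: [-179.8, 0.3, -179.9]
wrist_force: [1.3, -0.2, -0.6]
width: 0.0852
gripper_force: 0.0
handle1 0.93 [146. 278.] (array([ 517., -344.]), 71, 40, -2.0)
handle1 0.65 [223. 150.] (array([ 389., -257.]), 140, 37, -1.0)
head1 0.69 [450. 179.] (array([402., -60.]), 102, 63, 0.1)
head1 0.63 [545. 167.] (array([396.,  19.]), 103, 73, 0.1)
pos [ 0.4005 -0.1691  0.1893] ori [-179.9    0.2  179.7] go [ 0.0115 -0.0897  0.1644] [-0.002  0.003 -0.005] rows 4.5
```

```bash

python3 -m pendant '[{"hand":0,"translation":[0.012,-0.04,0.01],"angular":[0,0,0]},{"hand":0,"translation":[0.012,-0.08,0.02],"angular":[0,0,0]},{"hand":0,"translation":[0.012,-0.089,0.05],"angular":[0,0,0]},{"hand":0,"translation":[0.012,-0.089,0.08],"angular":[0,0,0]},{"hand":0,"translation":[0.012,-0.089,0.11],"angular":[0,0,0]}]' 60
python3 -m pendant '[{"hand":0,"translation":[0,0,0.025],"angular":[0,0,0]},{"hand":0,"translation":[0,0,0.04],"angular":[0,0,0]},{"hand":0,"translation":[0,0,0.049],"angular":[0,0,0]},{"hand":0,"translation":[0,0,0.049],"angular":[0,0,0]},{"hand":0,"translation":[0,0,0.049],"angular":[0,0,0]}]'
python3 -m pendant '[{"hand":255,"translation":[0,0,0],"angular":[0,0,0]},{"hand":255,"translation":[0,0,0],"angular":[0,0,0]},{"hand":255,"translation":[0,0,0],"angular":[0,0,0]},{"hand":255,"translation":[0,0,0],"angular":[0,0,0]},{"hand":255,"translation":[0,0,0],"angular":[0,0,0]}]'
python3 -m pendant '[{"hand":255,"translation":[0,0,0],"angular":[0,0,0]},{"hand":255,"translation":[0,0,0],"angular":[0,0,0]},{"hand":255,"translation":[0,0,-0.03],"angular":[0,0,0]},{"hand":255,"translation":[0,0,-0.06],"angular":[0,0,0]},{"hand":255,"translation":[0,0,-0.1],"angular":[0,0,0]}]' 60
python3 -c "
from h import *
go(.63,-.048,.13,180)"
```

```text
t: 13.42
position: [0.3887, -0.2552, 0.0775]
orientation: [-179.9, 0.1, 180.0]
wrist_force: [0.4, 0.1, 0.4]
width: 0.0856
gripper_force: 0.0
t: 13.83
position: [0.3889, -0.2547, 0.0293]
orientation: [-180.0, 0.0, -179.9]
wrist_force: [0.2, -0.8, 1.1]
width: 0.0853
gripper_force: 0.0
t: 14.25
position: [0.3885, -0.2551, 0.0289]
orientation: [-180.0, 0.0, -180.0]
wrist_force: [-0.1, -0.7, -0.6]
width: 0.0254
gripper_force: 0.0
t: 14.67
position: [0.3873, -0.2541, 0.1281]
orientation: [179.8, -0.2, -180.0]
wrist_force: [1.2, -0.6, 0.6]
width: 0.0003
gripper_force: 0.0
pos [ 0.3873 -0.2541  0.1281] ori [ 179.8   -0.2 -180. ] go [-0.2427  0.2061 -0.002 ] [ 0.003 -0.003  0.   ] rows 7.6
```

```bash

python3 -m pendant '[{"hand":0,"translation":[0,0.02,-0.04],"angular":[0,0,0]},{"hand":0,"translation":[0,0.04,-0.08],"angular":[0,0,0]},{"hand":0,"translation":[0,0.04,-0.08],"angular":[0,0,0]},{"hand":0,"translation":[0,0.04,-0.08],"angular":[0,0,0]}]'
python3 - <<'E'
from h import *
for c in ("wrist",):
  k=optics.calibration(c); im=optics.read_camera(c); cv2.imwrite("pics/w5.png",im)
  for n,z in dict(handle1=.022).items():
    for r in finder.regions_of(c,n)[:3]:
        print(n,round(r["p"],2),np.round(r["uv"]),rect(k,r["region"],z))
go(.389,-.259,.025,180)
E
```

```text
t: 15.0
position: [0.3892, -0.2148, 0.211]
orientation: [-179.8, 0.2, -179.9]
wrist_force: [0.9, -0.2, 0.2]
width: 0.0479
gripper_force: 0.0
handle1 0.82 [200. 280.] (array([ 514., -346.]), 68, 37, -6.6)
pos [ 0.3882 -0.2149  0.2078] ori [-180.   -0. -180.] go [-0.0008 -0.0441  0.1828] [-0.    -0.     0.001] rows 4.5
```

View pics/w5.png

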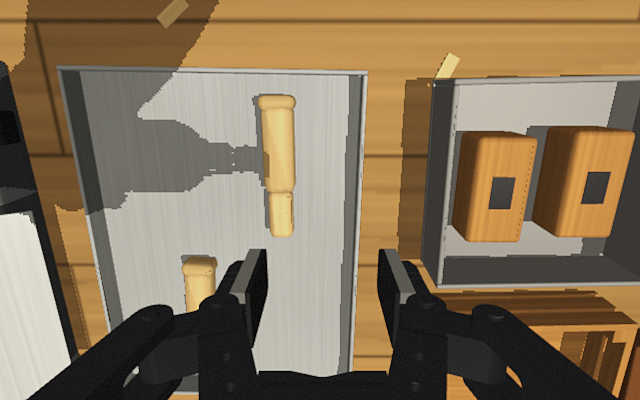

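The handle is still in place at (278,165), so the fingers closed above it: their reach is shorter than I assumed. I'll go lower in steps and watch the force.

```bash

python3 -m pendant '[{"hand":0,"translation":[0,-0.02,0.04],"angular":[0,0,0]},{"hand":0,"translation":[0,-0.042,0.075],"angular":[0,0,0]},{"hand":0,"translation":[0,-0.042,0.11],"angular":[0,0,0]},{"hand":0,"translation":[0,-0.042,0.14],"angular":[0,0,0]},{"hand":0,"translation":[0,-0.042,0.17],"angular":[0,0,0]}]' 40
python3 -m pendant '[{"hand":0,"translation":[0,0,0.01],"angular":[0,0,0]},{"hand":0,"translation":[0,0,0.018],"angular":[0,0,0]},{"hand":0,"translation":[0,0,0.018],"angular":[0,0,0]}]'
python3 -m pendant '[{"hand":255,"translation":[0,0,0],"angular":[0,0,0]},{"hand":255,"translation":[0,0,0],"angular":[0,0,0]},{"hand":255,"translation":[0,0,0],"angular":[0,0,0]},{"hand":255,"translation":[0,0,0],"angular":[0,0,0]}]'
python3 -m pendant '[{"hand":255,"translation":[0,0,0],"angular":[0,0,0]},{"hand":255,"translation":[0,0,0],"angular":[0,0,0]}]'
```

```text
t: 15.52
position: [0.3867, -0.2566, 0.0348]
orientation: [179.8, -0.2, 179.9]
wrist_force: [0.8, 0.0, -0.8]
width: 0.0855
gripper_force: 0.0
t: 15.77
position: [0.3869, -0.2562, 0.0178]
orientation: [179.8, -0.2, 180.0]
wrist_force: [-0.3, -0.1, -0.8]
width: 0.0852
gripper_force: 0.0
t: 16.1
position: [0.3888, -0.2573, 0.0212]
orientation: [-179.9, 0.1, -180.0]
wrist_force: [0.5, 0.3, -0.2]
width: 0.0387
gripper_force: 0.0
t: 16.27
position: [0.3887, -0.2573, 0.0214]
orientation: [-179.9, 0.1, -180.0]
wrist_force: [-1.1, 0.8, 7.1]
width: 0.0284
gripper_force: 39.2
```

```bash

python3 -m pendant '[{"hand":120,"translation":[0,0,0],"angular":[0,0,0]},{"hand":120,"translation":[0,0,0],"angular":[0,0,0]},{"hand":120,"translation":[0,0,0.008],"angular":[0,0,0]},{"hand":120,"translation":[0,0,0.008],"angular":[0,0,0]}]' 60
python3 -m pendant '[{"hand":255,"translation":[0,0,0],"angular":[0,0,0]},{"hand":255,"translation":[0,0,0],"angular":[0,0,0]},{"hand":255,"translation":[0,0,0],"angular":[0,0,0]},{"hand":255,"translation":[0,0,0],"angular":[0,0,0]}]'
python3 -m pendant '[{"hand":255,"translation":[0,0,-0.02],"angular":[0,0,0]},{"hand":255,"translation":[0,0,-0.04],"angular":[0,0,0]},{"hand":255,"translation":[0,0,-0.06],"angular":[0,0,0]},{"hand":255,"translation":[0,0,-0.08],"angular":[0,0,0]},{"hand":255,"translation":[0,0,-0.11],"angular":[0,0,0]}]' 60
python3 -c "
from h import *
go(.63,-.048,.13,180)"
```

```text
t: 16.6
position: [0.388, -0.2566, 0.0114]
orientation: [180.0, -0.0, -180.0]
wrist_force: [-0.5, 1.0, -0.6]
width: 0.0452
gripper_force: 0.0
t: 16.93
position: [0.3884, -0.257, 0.0124]
orientation: [180.0, -0.0, -180.0]
wrist_force: [0.5, 0.9, -1.2]
width: 0.0283
gripper_force: 59.3
t: 17.35
position: [0.3876, -0.2562, 0.1222]
orientation: [179.9, -0.1, -180.0]
wrist_force: [0.7, -0.8, -1.2]
width: 0.0284
gripper_force: 59.4
pos [ 0.3876 -0.2562  0.1222] ori [ 1.799e+02 -1.000e-01 -1.800e+02] go [-0.2424  0.2082 -0.0079] [ 0.002 -0.002  0.   ] rows 7.7
```

```bash

python3 -m pendant '[{"hand":255,"translation":[-0.03,0.025,0],"angular":[0,0,0]},{"hand":255,"translation":[-0.06,0.05,0],"angular":[0,0,0]},{"hand":255,"translation":[-0.09,0.075,0],"angular":[0,0,0]},{"hand":255,"translation":[-0.12,0.1,0],"angular":[0,0,0]},{"hand":255,"translation":[-0.15,0.125,0],"angular":[0,0,0]}]' 60
python3 -m pendant '[{"hand":255,"translation":[-0.03,0.03,0],"angular":[0,0,0]},{"hand":255,"translation":[-0.06,0.055,0],"angular":[0,0,0]},{"hand":255,"translation":[-0.085,0.075,0],"angular":[0,0,0]},{"hand":255,"translation":[-0.092,0.083,0],"angular":[0,0,0]},{"hand":255,"translation":[-0.092,0.083,0],"angular":[0,0,0]}]' 60
python3 -c "
from h import *
go(.63,-.048,.025,180)"
```

```text
t: 17.77
position: [0.5395, -0.1305, 0.1225]
orientation: [-180.0, 0.0, 180.0]
wrist_force: [-0.2, -0.8, -1.4]
width: 0.0288
gripper_force: 59.5
t: 18.18
position: [0.6316, -0.0467, 0.1215]
orientation: [180.0, -0.0, -179.8]
wrist_force: [-1.0, -0.3, -1.1]
width: 0.0283
gripper_force: 65.3
pos [ 0.6316 -0.0467  0.1215] ori [ 180.    -0.  -179.8] go [ 0.0015 -0.0013  0.0965] [ 0.    -0.001  0.003] rows 2.3
```

```bash

python3 -m pendant '[{"hand":255,"translation":[0,0,0.035],"angular":[0,0,0]},{"hand":255,"translation":[0,0,0.07],"angular":[0,0,0]},{"hand":255,"translation":[0,0,0.095],"angular":[0,0,0]},{"hand":255,"translation":[0,0,0.095],"angular":[0,0,0]},{"hand":255,"translation":[0,0,0.095],"angular":[0,0,0]}]' 60
python3 -m pendant '[{"hand":120,"translation":[0,0,0],"angular":[0,0,0]},{"hand":120,"translation":[0,0,0],"angular":[0,0,0]},{"hand":120,"translation":[0,0,0],"angular":[0,0,0]},{"hand":120,"translation":[0,0,-0.04],"angular":[0,0,0]},{"hand":120,"translation":[0,0,-0.08],"angular":[0,0,0]}]' 60
python3 -m pendant '[{"hand":0,"translation":[0.03,-0.01,-0.02],"angular":[0,0,0.08]},{"hand":0,"translation":[0.06,-0.04,-0.04],"angular":[0,0,0.08]},{"hand":0,"translation":[0.09,-0.06,-0.06],"angular":[0,0,0.08]},{"hand":0,"translation":[0.11,-0.09,-0.08],"angular":[0,0,0.08]},{"hand":0,"translation":[0.13,-0.13,-0.09],"angular":[0,0,0.08]}]' 60
python3 - <<'E'
from h import *
for c in ("wrist",):
  k=optics.calibration(c); im=optics.read_camera(c)
  for n,z in dict(handle1=.022,head1=.045).items():
    for r in finder.regions_of(c,n)[:3]:
        print(n,round(r["p"],2),np.round(r["uv"]),rect(k,r["region"],z))
go(.557,-.351,.07,175.5)
E
```

```text
t: 18.6
position: [0.6289, -0.0496, 0.0269]
orientation: [180.0, -0.2, 180.0]
wrist_force: [-0.8, -0.3, 0.5]
width: 0.0284
gripper_force: 65.3
t: 19.02
position: [0.6291, -0.0488, 0.1078]
orientation: [180.0, -0.2, -180.0]
wrist_force: [1.9, -1.4, 0.4]
width: 0.0448
gripper_force: 0.0
t: 19.43
position: [0.5029, -0.1721, 0.1997]
orientation: [-179.9, 0.3, 175.5]
wrist_force: [1.8, -0.2, -0.4]
width: 0.0851
gripper_force: 0.0
handle1 0.96 [151. 225.] (array([ 556., -350.]), 143, 41, -6.4)
handle1 0.56 [453. 245.] (array([590., -49.]), 59, 38, 0.9)
head1 0.72 [557.  46.] (array([412.,  19.]), 73, 72, -89.7)
head1 0.65 [455.  54.] (array([412., -60.]), 82, 63, -1.3)
pos [ 0.5034 -0.1744  0.198 ] ori [-179.9    0.2  175.2] go [-0.0677 -0.1712  0.1287] [-0.002  0.004 -0.005] rows 5.4
```

```bash

python3 -m pendant '[{"hand":0,"translation":[-0.014,-0.035,0.01],"angular":[0,0,0]},{"hand":0,"translation":[-0.028,-0.07,0.03],"angular":[0,0,0]},{"hand":0,"translation":[-0.042,-0.105,0.05],"angular":[0,0,0]},{"hand":0,"translation":[-0.056,-0.14,0.07],"angular":[0,0,0]},{"hand":0,"translation":[-0.067,-0.171,0.09],"angular":[0,0,0]}]' 60
python3 -m pendant '[{"hand":0,"translation":[0,0,0.03],"angular":[0,0,0]},{"hand":0,"translation":[0,0,0.06],"angular":[0,0,0]},{"hand":0,"translation":[0,0,0.08],"angular":[0,0,0]},{"hand":0,"translation":[0,0,0.093],"angular":[0,0,0]},{"hand":0,"translation":[0,0,0.093],"angular":[0,0,0]}]' 60
python3 -m pendant '[{"hand":255,"translation":[0,0,0],"angular":[0,0,0]},{"hand":255,"translation":[0,0,0],"angular":[0,0,0]},{"hand":255,"translation":[0,0,0],"angular":[0,0,0]},{"hand":255,"translation":[0,0,0],"angular":[0,0,0]},{"hand":255,"translation":[0,0,0],"angular":[0,0,0]}]'
python3 -m pendant '[{"hand":255,"translation":[0,0,0],"angular":[0,0,0]},{"hand":255,"translation":[0,0,0],"angular":[0,0,0]},{"hand":255,"translation":[0,0,0],"angular":[0,0,0]},{"hand":255,"translation":[0,0,-0.03],"angular":[0,0,0]},{"hand":255,"translation":[0,0,-0.06],"angular":[0,0,0]}]'
python3 -m pendant '[{"hand":255,"translation":[0,0,-0.02],"angular":[0,0,0]},{"hand":255,"translation":[0,0,-0.05],"angular":[0,0,0]},{"hand":255,"translation":[0,0,-0.05],"angular":[0,0,0]}]'
python3 -c "
from h import *
go(.63,.042,.13,180)"
```

```text
t: 20.0
position: [0.5585, -0.3486, 0.1051]
orientation: [-180.0, 0.1, 175.5]
wrist_force: [1.1, -0.5, 0.1]
width: 0.0854
gripper_force: 0.0
t: 20.42
position: [0.5564, -0.3457, 0.0091]
orientation: [179.8, -0.2, 175.5]
wrist_force: [-1.7, 0.4, 0.2]
width: 0.0854
gripper_force: 0.0
t: 20.83
position: [0.5577, -0.3482, 0.014]
orientation: [-179.9, 0.1, 175.4]
wrist_force: [0.4, -0.3, 1.1]
width: 0.0287
gripper_force: 59.9
t: 21.25
position: [0.556, -0.347, 0.0719]
orientation: [179.9, -0.2, 175.4]
wrist_force: [1.1, -0.9, -0.7]
width: 0.0286
gripper_force: 59.9
t: 21.5
position: [0.5588, -0.3492, 0.1289]
orientation: [-179.7, 0.4, 175.4]
wrist_force: [0.8, -0.4, -0.6]
width: 0.0286
gripper_force: 60.0
pos [ 0.5588 -0.3492  0.1289] ori [-179.7    0.4  175.4] go [-0.0398  0.3956 -0.0028] [-0.005  0.007 -0.08 ] rows 9.5
```

```bash

python3 -m pendant '[{"hand":255,"translation":[-0.004,0.04,0],"angular":[0,0,-0.08]},{"hand":255,"translation":[-0.008,0.08,0],"angular":[0,0,-0.08]},{"hand":255,"translation":[-0.012,0.12,0],"angular":[0,0,-0.08]},{"hand":255,"translation":[-0.016,0.16,0],"angular":[0,0,-0.08]},{"hand":255,"translation":[-0.02,0.2,0],"angular":[0,0,-0.08]}]' 60
python3 -m pendant '[{"hand":255,"translation":[-0.01,0.04,0],"angular":[0,0,0]},{"hand":255,"translation":[-0.02,0.08,0],"angular":[0,0,0]},{"hand":255,"translation":[-0.03,0.12,0],"angular":[0,0,0]},{"hand":255,"translation":[-0.035,0.16,0],"angular":[0,0,0]},{"hand":255,"translation":[-0.035,0.193,0],"angular":[0,0,0]}]' 60
python3 -c "
from h import *
go(.63,.042,.025,180)"
```

```text
t: 21.92
position: [0.5928, -0.1484, 0.1226]
orientation: [-180.0, 0.0, 180.0]
wrist_force: [0.4, 0.6, -1.9]
width: 0.0285
gripper_force: 59.9
t: 22.33
position: [0.6283, 0.0457, 0.1224]
orientation: [180.0, 0.0, -179.9]
wrist_force: [0.2, 0.4, -1.0]
width: 0.0288
gripper_force: 59.9
pos [0.6283 0.0457 0.1224] ori [ 180.     0.  -179.9] go [-0.0016 -0.0038  0.0974] [0.    0.001 0.001] rows 2.3
```

```bash

python3 -m pendant '[{"hand":255,"translation":[0,-0.003,0.035],"angular":[0,0,0]},{"hand":255,"translation":[0,-0.003,0.07],"angular":[0,0,0]},{"hand":255,"translation":[0,-0.003,0.096],"angular":[0,0,0]},{"hand":255,"translation":[0,-0.003,0.096],"angular":[0,0,0]},{"hand":255,"translation":[0,-0.003,0.096],"angular":[0,0,0]}]' 60
python3 -m pendant '[{"hand":120,"translation":[0,0,0],"angular":[0,0,0]},{"hand":120,"translation":[0,0,0],"angular":[0,0,0]},{"hand":120,"translation":[0,0,0],"angular":[0,0,0]},{"hand":120,"translation":[0,0,-0.04],"angular":[0,0,0]},{"hand":120,"translation":[0,0,-0.08],"angular":[0,0,0]}]' 60
python3 -m pendant '[{"hand":0,"translation":[0.01,0,-0.04],"angular":[0,0,0]},{"hand":0,"translation":[0.04,0.02,-0.07],"angular":[0,0,0]},{"hand":0,"translation":[0.07,0.04,-0.1],"angular":[0,0,0]},{"hand":0,"translation":[0.1,0.06,-0.13],"angular":[0,0,0]},{"hand":0,"translation":[0.13,0.09,-0.15],"angular":[0,0,0]}]' 60
python3 - <<'E'
from h import *
for c in ("wrist","top"):
  im=optics.read_camera(c); k=optics.calibration(c); cv2.imwrite(f"pics/{c}6.png",im)
  print(c,sense()["position"])
  for n,z in dict(screw1_grip=.1,handle1=.025,head1=.045,tape=.06,offcut=.03,carrier=.012).items():
    for r in finder.regions_of(c,n)[:4]:
        print(n,round(r["p"],2),np.round(r["uv"]),rect(k,r["region"],z))
E
```

```text
t: 22.75
position: [0.6271, 0.04, 0.0259]
orientation: [180.0, -0.2, -180.0]
wrist_force: [0.2, -0.2, 0.3]
width: 0.0285
gripper_force: 59.9
t: 23.17
position: [0.6268, 0.0398, 0.1069]
orientation: [180.0, -0.2, 180.0]
wrist_force: [1.7, 0.6, 0.5]
width: 0.0451
gripper_force: 0.0
t: 23.58
position: [0.5103, 0.1177, 0.2502]
orientation: [180.0, 0.2, 179.9]
wrist_force: [1.0, 1.2, 0.2]
width: 0.0852
gripper_force: 0.0
wrist [0.506752   0.12159945 0.2544398 ]
screw1_grip 0.17 [259. 255.] (array([587.,  59.]), 115, 27, 0.0)
handle1 0.57 [258. 254.] (array([627.,  44.]), 144, 34, 0.9)
handle1 0.57 [174. 243.] (array([604., -46.]), 95, 39, -1.8)
head1 0.7 [137.  51.] (array([405., -46.]), 93, 68, 0.1)
head1 0.59 [226.  47.] (array([402.,  34.]), 88, 59, 0.4)
tape 0.84 [363.  47.] (array([399., 158.]), 69, 45, 7.9)
offcut 0.75 [365. 266.] (array([638., 171.]), 135, 62, 5.0)
carrier 0.69 [529. 145.] (array([535., 334.]), 321, 168, 2.0)
carrier 0.23 [500. 205.] (array([559., 328.]), 96, 25, 86.7)
top [0.51147595 0.11722808 0.24575627]
handle1 0.76 [335. 179.] (array([632., -51.]), 140, 32, -1.4)
handle1 0.52 [297. 280.] (array([399.,  27.]), 100, 51, -0.7)
head1 0.94 [299. 283.] (array([399.,  26.]), 102, 54, -0.6)
head1 0.9 [337. 277.] (array([404., -56.]), 102, 56, 0.1)
tape 0.98 [243. 283.] (array([405., 151.]), 69, 49, 0.1)
offcut 0.87 [241. 164.] (array([645., 161.]), 125, 62, 4.1)
```

View pics/wrist6.png

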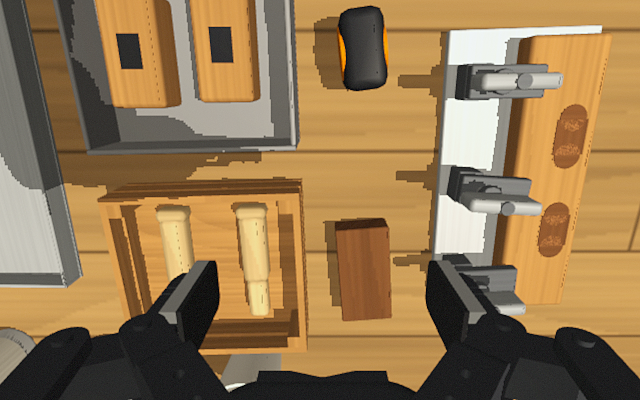

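View pics/top6.png

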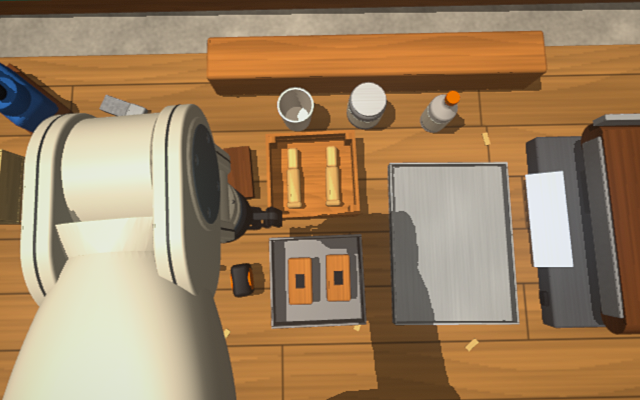

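Everything is in its container. The screws' hubs show at (524,80), (507,208) and about (497,300) in the wrist view. I'll turn the tool to yaw -90, because clockwise then runs inside the last joint's range, and look from above the carrier.

```bash

python3 -m pendant '[{"hand":0,"translation":[-0.005,0.04,0],"angular":[0,0,-0.12]},{"hand":0,"translation":[-0.01,0.08,0],"angular":[0,0,-0.24]},{"hand":0,"translation":[-0.015,0.12,0],"angular":[0,0,-0.36]},{"hand":0,"translation":[-0.02,0.16,0],"angular":[0,0,-0.48]},{"hand":0,"translation":[-0.024,0.2,0],"angular":[0,0,-0.6]}]' 60
python3 -m pendant '[{"hand":0,"translation":[0,0,0],"angular":[0,0,-0.12]},{"hand":0,"translation":[0,0,0],"angular":[0,0,-0.24]},{"hand":0,"translation":[0,0,0],"angular":[0,0,-0.36]},{"hand":0,"translation":[0,0,0],"angular":[0,0,-0.48]},{"hand":0,"translation":[0,0,0],"angular":[0,0,-0.6]}]' 60
python3 -m pendant '[{"hand":0,"translation":[0,0,0],"angular":[0,0,-0.12]},{"hand":0,"translation":[0,0,0],"angular":[0,0,-0.24]},{"hand":0,"translation":[0,0,0],"angular":[0,0,-0.37]},{"hand":0,"translation":[0,0,0],"angular":[0,0,-0.37]},{"hand":0,"translation":[0,0,0],"angular":[0,0,-0.37]}]' 60
python3 - <<'E'
from h import *
for c in ("wrist",):
  print(sense()["position"])
  k=optics.calibration(c); im=optics.read_camera(c); cv2.imwrite(f"pics/{c}7.png",im)
  for r in finder.regions_of(c,"screw1_grip")[:4]:
        print(round(r["p"],2),np.round(r["uv"]),rect(k,r["region"],.095))
  np.save("k7.npy",k,allow_pickle=True)
  go(.535,.276,.12,270)
E
```

```text
t: 24.7
position: [0.5352, 0.3197, 0.2465]
orientation: [-180.0, 0.0, -145.3]
wrist_force: [0.7, -0.1, -0.2]
width: 0.0855
gripper_force: 0.0
t: 25.12
position: [0.5351, 0.3181, 0.2463]
orientation: [180.0, -0.0, -110.9]
wrist_force: [-1.2, 0.4, -0.3]
width: 0.0855
gripper_force: 0.0
t: 25.53
position: [0.5351, 0.3178, 0.2465]
orientation: [180.0, -0.0, -90.2]
wrist_force: [1.0, -0.6, 0.8]
width: 0.0855
gripper_force: 0.0
[0.53510352 0.31782996 0.24645008]
0.78 [197. 133.] (array([638., 281.]), 64, 21, -87.4)
pos [0.5351 0.3179 0.2465] ori [180.   -0.  -90.3] go [ 0.0419 -0.0002  0.1265] [ 0.    -0.    -0.005] rows 3.2
```

View pics/wrist7.png

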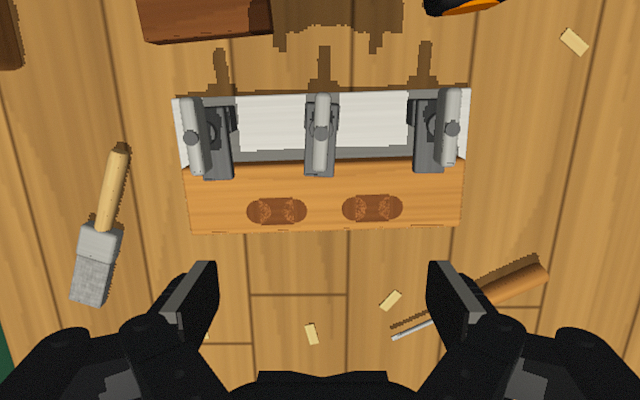

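The three wings lie roughly along y, at (192,138), (321,131) and (452,128). I'll rectify the picture to the wing-top plane for exact centres and angles.

```bash
python3 - <<'E'
from h import *
k=np.load("k7.npy",allow_pickle=True).item(); im=cv2.imread("pics/wrist7.png"); S=2900.
# ortho: col=(x-.40)*S , row=(.33-y)*S at z=.104
K,R,t=k["camera_matrix"],k["R"],np.asarray(k["t"])
H=K@np.c_[R[:,0],R[:,1],R[:,2]*.104+t]
A=np.array([[1/S,0,.40],[0,-1/S,.33],[0,0,1]])
o=cv2.warpPerspective(im,np.linalg.inv(H@A),(int(.27*S),int(.11*S)),flags=cv2.INTER_LINEAR)
cv2.imwrite("pics/o7.png",o)
E
```

```text
(no output)
```

View pics/o7.png

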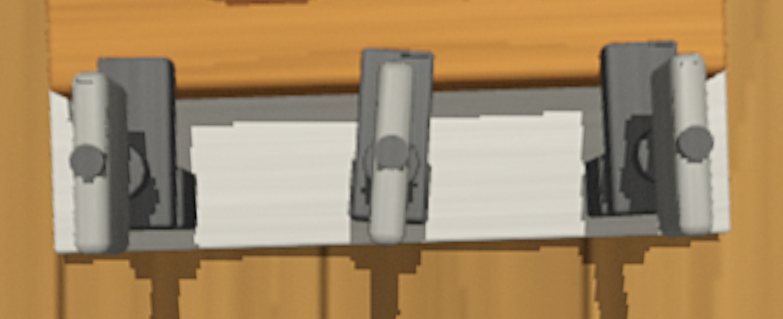

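Centres: near (0.430,0.2745) at yaw -89, middle (0.535,0.2776) at -92.6, far (0.640,0.280) at -87.7. Spacing is about 105 mm and wing length 62 mm, which fits. I'll start with the middle screw.

```bash

python3 -m pendant '[{"hand":100,"translation":[0.02,0,0.02],"angular":[0,0,0.04]},{"hand":100,"translation":[0.04,0,0.04],"angular":[0,0,0.04]},{"hand":100,"translation":[0.04,0,0.06],"angular":[0,0,0.04]},{"hand":100,"translation":[0.04,0,0.08],"angular":[0,0,0.04]},{"hand":100,"translation":[0.04,0,0.1],"angular":[0,0,0.04]}]' 30
python3 -m pendant '[{"hand":100,"translation":[0,0,0.02],"angular":[0,0,0]},{"hand":100,"translation":[0,0,0.04],"angular":[0,0,0]},{"hand":100,"translation":[0,0,0.055],"angular":[0,0,0]},{"hand":100,"translation":[0,0,0.063],"angular":[0,0,0]},{"hand":100,"translation":[0,0,0.063],"angular":[0,0,0]}]' 30
python3 - <<'E'
from h import *
im=optics.read_camera("wrist"); cv2.imwrite("pics/w8.png",im)
go(.535,.2776,.083,-92.6); print(sense()["wrist_torque"])
E
```

```text
t: 26.05
position: [0.535, 0.2774, 0.1459]
orientation: [-180.0, 0.0, -92.5]
wrist_force: [-0.7, 0.4, -0.2]
width: 0.0515
gripper_force: 0.0
t: 26.47
position: [0.5342, 0.2775, 0.0819]
orientation: [179.8, -0.1, -92.4]
wrist_force: [0.7, -0.7, 0.8]
width: 0.0521
gripper_force: 0.0
pos [0.5348 0.2778 0.0833] ori [179.9  -0.  -92.4] go [ 0.0002 -0.0002  0.0003] [ 0.001 -0.     0.003] rows 0.0
[-0.05038902  0.04251527 -0.05055382]
```

View pics/w8.png

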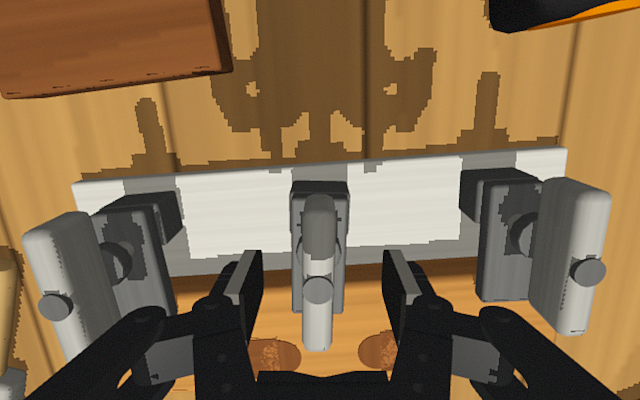

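The wing is centred between the pads and vertical in the picture (hub at (317,290)), so it is aligned. I'll close gently.

```bash

for i in 1 2; do python3 -m pendant '[{"hand":255,"translation":[0,0,0],"angular":[0,0,0]},{"hand":255,"translation":[0,0,0],"angular":[0,0,0]},{"hand":255,"translation":[0,0,0],"angular":[0,0,0]},{"hand":255,"translation":[0,0,0],"angular":[0,0,0]}]' 30; done
cat > tq.py <<'E'
from station import sense
s=sense(); print("YAW %.2f"%s["orientation"][2],"TQ",s["wrist_torque"].round(3),"J6 %.3f"%s["tau"][5], "w %.4f"%s["width"])
E
python3 tq.py
python3 -m pendant '[{"hand":255,"translation":[0,0,0],"angular":[0,0,0.02]},{"hand":255,"translation":[0,0,0.0001],"angular":[0,0,0.05]},{"hand":255,"translation":[0,0,0.0001],"angular":[0,0,0.05]}]' 30 >/dev/null; python3 tq.py
```

```text
t: 26.85
position: [0.5359, 0.2781, 0.0848]
orientation: [-179.9, 0.0, -92.3]
wrist_force: [1.3, -1.0, 2.8]
width: 0.0118
gripper_force: 34.2
t: 27.18
position: [0.5358, 0.2781, 0.0847]
orientation: [-179.9, 0.0, -92.3]
wrist_force: [1.4, -0.4, 6.2]
width: 0.0119
gripper_force: 34.6
YAW -92.34 TQ [-0.06  -0.395 -0.076] J6 -0.087 w 0.0119
YAW -95.30 TQ [-0.02  -0.302  0.013] J6 0.494 w 0.0120
```

```bash

python3 -m pendant '[{"hand":255,"translation":[0,0,0],"angular":[0,0,0.025]},{"hand":255,"translation":[0,0,0.0001],"angular":[0,0,0.05]},{"hand":255,"translation":[0,0,0.0001],"angular":[0,0,0.05]}]' 30 >/dev/null; python3 tq.py
python3 -m pendant '[{"hand":255,"translation":[0,0,0],"angular":[0,0,0.025]},{"hand":255,"translation":[0,0,0.0001],"angular":[0,0,0.05]},{"hand":255,"translation":[0,0,0.0001],"angular":[0,0,0.05]}]' 30 >/dev/null; python3 tq.py
python3 -m pendant '[{"hand":255,"translation":[0,0,0],"angular":[0,0,0.025]},{"hand":255,"translation":[0,0,0.0001],"angular":[0,0,0.05]},{"hand":255,"translation":[0,0,0.0001],"angular":[0,0,0.05]}]' 30 >/dev/null; python3 tq.py
```

```text
YAW -98.15 TQ [-0.057 -0.351  0.013] J6 0.445 w 0.0119
YAW -101.01 TQ [-0.014 -0.333  0.013] J6 0.445 w 0.0121
YAW -103.88 TQ [-0.028 -0.36   0.03 ] J6 0.445 w 0.0122
```

```bash

python3 -m pendant '[{"hand":255,"translation":[0,0,0],"angular":[0,0,0.025]},{"hand":255,"translation":[0,0,0.0001],"angular":[0,0,0.05]},{"hand":255,"translation":[0,0,0.0001],"angular":[0,0,0.05]}]' 30 >/dev/null; python3 tq.py
python3 -m pendant '[{"hand":255,"translation":[0,0,0],"angular":[0,0,0.025]},{"hand":255,"translation":[0,0,0.0001],"angular":[0,0,0.05]},{"hand":255,"translation":[0,0,0.0001],"angular":[0,0,0.05]}]' 30 >/dev/null; python3 tq.py
python3 -m pendant '[{"hand":255,"translation":[0,0,0],"angular":[0,0,0.025]},{"hand":255,"translation":[0,0,0.0001],"angular":[0,0,0.05]},{"hand":255,"translation":[0,0,0.0001],"angular":[0,0,0.05]}]' 30 >/dev/null; python3 tq.py
```

```text
YAW -106.74 TQ [-0.057 -0.354  0.074] J6 0.445 w 0.0123
YAW -109.60 TQ [-0.075 -0.385  0.019] J6 0.444 w 0.0121
YAW -112.47 TQ [-0.047 -0.293  0.008] J6 0.444 w 0.0119
```

```bash

python3 -m pendant '[{"hand":255,"translation":[0,0,0],"angular":[0,0,0.025]},{"hand":255,"translation":[0,0,0.0001],"angular":[0,0,0.05]},{"hand":255,"translation":[0,0,0.0001],"angular":[0,0,0.05]}]' 30 >/dev/null; python3 tq.py
python3 -m pendant '[{"hand":255,"translation":[0,0,0],"angular":[0,0,0.025]},{"hand":255,"translation":[0,0,0.0001],"angular":[0,0,0.05]},{"hand":255,"translation":[0,0,0.0001],"angular":[0,0,0.05]}]' 30 >/dev/null; python3 tq.py
python3 -m pendant '[{"hand":255,"translation":[0,0,0],"angular":[0,0,0.025]},{"hand":255,"translation":[0,0,0.0001],"angular":[0,0,0.05]},{"hand":255,"translation":[0,0,0.0001],"angular":[0,0,0.05]}]' 30 >/dev/null; python3 tq.py
```

```text
YAW -115.34 TQ [-0.075 -0.386 -0.032] J6 0.444 w 0.0122
YAW -118.20 TQ [-0.02  -0.334 -0.023] J6 0.444 w 0.0122
YAW -121.07 TQ [-0.105 -0.396 -0.003] J6 0.444 w 0.0121
```

No stiffening at 0.5 rad, so the middle screw is sound. I'll drive it on and take small steps near home.

```bash

python3 -m pendant '[{"hand":255,"translation":[0,0,0.0001],"angular":[0,0,0.08]},{"hand":255,"translation":[0,0,0.0002],"angular":[0,0,0.16]},{"hand":255,"translation":[0,0,0.0004],"angular":[0,0,0.24]},{"hand":255,"translation":[0,0,0.0005],"angular":[0,0,0.32]},{"hand":255,"translation":[0,0,0.0006],"angular":[0,0,0.4]}]' 30 >/dev/null; python3 tq.py
python3 -m pendant '[{"hand":255,"translation":[0,0,0.0001],"angular":[0,0,0.08]},{"hand":255,"translation":[0,0,0.0002],"angular":[0,0,0.16]},{"hand":255,"translation":[0,0,0.0004],"angular":[0,0,0.24]},{"hand":255,"translation":[0,0,0.0005],"angular":[0,0,0.32]},{"hand":255,"translation":[0,0,0.0006],"angular":[0,0,0.4]}]' 30 >/dev/null; python3 tq.py
python3 -m pendant '[{"hand":255,"translation":[0,0,0.0001],"angular":[0,0,0.08]},{"hand":255,"translation":[0,0,0.0002],"angular":[0,0,0.16]},{"hand":255,"translation":[0,0,0.0004],"angular":[0,0,0.24]},{"hand":255,"translation":[0,0,0.0005],"angular":[0,0,0.32]},{"hand":255,"translation":[0,0,0.0006],"angular":[0,0,0.4]}]' 30 >/dev/null; python3 tq.py
python3 -m pendant '[{"hand":255,"translation":[0,0,0.0001],"angular":[0,0,0.08]},{"hand":255,"translation":[0,0,0.0002],"angular":[0,0,0.16]},{"hand":255,"translation":[0,0,0.0004],"angular":[0,0,0.24]},{"hand":255,"translation":[0,0,0.0005],"angular":[0,0,0.32]},{"hand":255,"translation":[0,0,0.0006],"angular":[0,0,0.4]}]' 30 ; python3 tq.py
```

```text
YAW -144.12 TQ [-0.13  -0.444  0.123] J6 -1.499 w 0.0121
YAW -167.04 TQ [-0.114 -0.599  0.02 ] J6 -1.499 w 0.0122
YAW 170.04 TQ [-0.12  -0.533  0.099] J6 -1.498 w 0.0122
t: 31.35
position: [0.5361, 0.2779, 0.0814]
orientation: [179.9, 0.1, 147.1]
wrist_force: [3.7, -0.3, 5.0]
width: 0.012
gripper_force: 34.5
YAW 147.11 TQ [-0.249 -0.623  0.087] J6 -1.498 w 0.0120
```

```bash

python3 -m pendant '[{"hand":255,"translation":[0,0,0.0001],"angular":[0,0,0.06]},{"hand":255,"translation":[0,0,0.0002],"angular":[0,0,0.12]},{"hand":255,"translation":[0,0,0.0003],"angular":[0,0,0.18]},{"hand":255,"translation":[0,0,0.0004],"angular":[0,0,0.25]},{"hand":255,"translation":[0,0,0.0004],"angular":[0,0,0.25]}]' 30 >/dev/null; python3 tq.py
python3 -m pendant '[{"hand":255,"translation":[0,0,0],"angular":[0,0,0.025]},{"hand":255,"translation":[0,0,0.0001],"angular":[0,0,0.05]},{"hand":255,"translation":[0,0,0.0001],"angular":[0,0,0.05]}]' 30 >/dev/null; python3 tq.py
python3 -m pendant '[{"hand":255,"translation":[0,0,0],"angular":[0,0,0.025]},{"hand":255,"translation":[0,0,0.0001],"angular":[0,0,0.05]},{"hand":255,"translation":[0,0,0.0001],"angular":[0,0,0.05]}]' 30 >/dev/null; python3 tq.py
```

```text
YAW 132.77 TQ [-0.278 -0.556 -0.051] J6 1.135 w 0.0120
YAW 130.06 TQ [-0.272 -0.534 -0.025] J6 0.446 w 0.0123
YAW 127.19 TQ [-0.336 -0.576  0.027] J6 0.445 w 0.0120
```

```bash

python3 -m pendant '[{"hand":255,"translation":[0,0,0],"angular":[0,0,0.02]},{"hand":255,"translation":[0,0,0.0001],"angular":[0,0,0.04]},{"hand":255,"translation":[0,0,0.0001],"angular":[0,0,0.04]}]' 30 >/dev/null; python3 tq.py
python3 -m pendant '[{"hand":255,"translation":[0,0,0],"angular":[0,0,0.02]},{"hand":255,"translation":[0,0,0],"angular":[0,0,0.03]},{"hand":255,"translation":[0,0,0],"angular":[0,0,0.03]}]' 30 >/dev/null; python3 tq.py
```

```text
YAW 124.92 TQ [-0.325 -0.527  0.022] J6 0.367 w 0.0123
YAW 123.24 TQ [-0.326 -0.621  0.037] J6 0.241 w 0.0121
```

Now at 2.52 rad and still free. I'll release, lift, and unwind above the near screw.

```bash

python3 -m pendant '[{"hand":130,"translation":[0,0,0],"angular":[0,0,0]},{"hand":130,"translation":[0,0,0],"angular":[0,0,0]},{"hand":130,"translation":[0,0,0],"angular":[0,0,0]},{"hand":130,"translation":[0,0,-0.03],"angular":[0,0,0]},{"hand":130,"translation":[0,0,-0.07],"angular":[0,0,0]}]' 30
for i in 1 2 3 4; do python3 -m pendant '[{"hand":100,"translation":[0,0,-0.005],"angular":[0,0,-0.12]},{"hand":100,"translation":[0,0,-0.005],"angular":[0,0,-0.24]},{"hand":100,"translation":[0,0,-0.01],"angular":[0,0,-0.36]},{"hand":100,"translation":[0,0,-0.01],"angular":[0,0,-0.48]},{"hand":100,"translation":[0,0,-0.01],"angular":[0,0,-0.6]}]' 30 >/dev/null; done
python3 - <<'E'
from h import *
go(.430,.2745,.19,-89)
E
```

```text
t: 33.18
position: [0.5328, 0.2772, 0.1468]
orientation: [-179.6, -0.1, 123.3]
wrist_force: [0.5, 1.1, 0.6]
width: 0.0422
gripper_force: 0.0
pos [0.5348 0.2779 0.1894] ori [180.   -0.  -98.9] go [ 0.0195  0.103  -0.0005] [ 0.001 -0.    -0.172] rows 2.5
```

```bash

python3 -m pendant '[{"hand":100,"translation":[0.007,0.035,0],"angular":[0,0,-0.1]},{"hand":100,"translation":[0.014,0.07,0],"angular":[0,0,-0.172]},{"hand":100,"translation":[0.0195,0.103,0],"angular":[0,0,-0.172]},{"hand":100,"translation":[0.0195,0.103,0.02],"angular":[0,0,-0.172]},{"hand":100,"translation":[0.0195,0.103,0.04],"angular":[0,0,-0.172]}]' 30
python3 -m pendant '[{"hand":100,"translation":[0,0,0.02],"angular":[0,0,0]},{"hand":100,"translation":[0,0,0.04],"angular":[0,0,0]},{"hand":100,"translation":[0,0,0.055],"angular":[0,0,0]},{"hand":100,"translation":[0,0,0.066],"angular":[0,0,0]},{"hand":100,"translation":[0,0,0.066],"angular":[0,0,0]}]' 30
python3 - <<'E'
from h import *
im=optics.read_camera("wrist"); cv2.imwrite("pics/w9.png",im)
go(.430,.2745,.083,-89); print(sense()["wrist_torque"])
E
```

```text
t: 35.27
position: [0.4289, 0.2755, 0.1504]
orientation: [-179.9, 0.1, -89.3]
wrist_force: [0.7, 0.1, -0.4]
width: 0.052
gripper_force: 0.0
t: 35.68
position: [0.4287, 0.2746, 0.0813]
orientation: [179.8, -0.1, -89.3]
wrist_force: [0.2, -0.4, -0.7]
width: 0.0518
gripper_force: 0.0
pos [0.4293 0.2748 0.0826] ori [ 1.799e+02 -1.000e-01 -8.930e+01] go [ 0.0003 -0.0007 -0.0004] [ 0.003 -0.001 -0.006] rows 0.1
[ 0.02720307 -0.01476737  0.0127863 ]
```

View pics/w9.png

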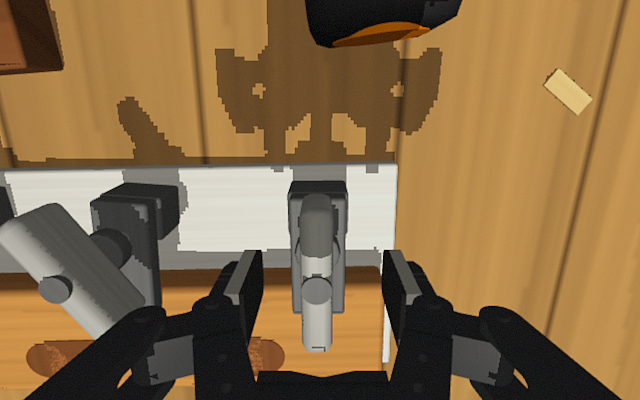

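The near wing is centred at (317,290) and aligned, and the middle wing (75,265) has turned. I'll grip and test.

```bash

python3 -m pendant '[{"hand":255,"translation":[0,0,0],"angular":[0,0,0]},{"hand":255,"translation":[0,0,0],"angular":[0,0,0]},{"hand":255,"translation":[0,0,0],"angular":[0,0,0]},{"hand":255,"translation":[0,0,0],"angular":[0,0,0]},{"hand":255,"translation":[0,0,0],"angular":[0,0,0]}]' 30 
python3 -m pendant '[{"hand":255,"translation":[0,0,0],"angular":[0,0,0]},{"hand":255,"translation":[0,0,0],"angular":[0,0,0]}]' 30 >/dev/null; python3 tq.py
python3 -m pendant '[{"hand":255,"translation":[0,0,0],"angular":[0,0,0.025]},{"hand":255,"translation":[0,0,0.0001],"angular":[0,0,0.05]},{"hand":255,"translation":[0,0,0.0001],"angular":[0,0,0.05]}]' 30 >/dev/null; python3 tq.py
python3 -m pendant '[{"hand":255,"translation":[0,0,0],"angular":[0,0,0.025]},{"hand":255,"translation":[0,0,0.0001],"angular":[0,0,0.05]},{"hand":255,"translation":[0,0,0.0001],"angular":[0,0,0.05]}]' 30 >/dev/null; python3 tq.py
python3 -m pendant '[{"hand":255,"translation":[0,0,0],"angular":[0,0,0.025]},{"hand":255,"translation":[0,0,0.0001],"angular":[0,0,0.05]},{"hand":255,"translation":[0,0,0.0001],"angular":[0,0,0.05]}]' 30 >/dev/null; python3 tq.py
python3 -m pendant '[{"hand":255,"translation":[0,0,0],"angular":[0,0,0.025]},{"hand":255,"translation":[0,0,0.0001],"angular":[0,0,0.05]},{"hand":255,"translation":[0,0,0.0001],"angular":[0,0,0.05]}]' 30 >/dev/null; python3 tq.py
```

```text
t: 36.15
position: [0.4309, 0.2753, 0.0844]
orientation: [-179.9, 0.0, -89.3]
wrist_force: [0.0, -0.6, 4.8]
width: 0.0121
gripper_force: 34.5
YAW -89.35 TQ [-0.105 -0.249  0.044] J6 0.051 w 0.0121
YAW -92.30 TQ [-0.035 -0.311 -0.009] J6 0.446 w 0.0120
YAW -95.17 TQ [-0.112 -0.251  0.017] J6 0.445 w 0.0121
YAW -98.03 TQ [-0.059 -0.267  0.025] J6 0.445 w 0.0122
YAW -100.90 TQ [-0.084 -0.303  0.004] J6 0.460 w 0.0120
```

```bash

python3 -m pendant '[{"hand":255,"translation":[0,0,0],"angular":[0,0,0.02]},{"hand":255,"translation":[0,0,0.0001],"angular":[0,0,0.04]},{"hand":255,"translation":[0,0,0.0001],"angular":[0,0,0.04]}]' 30 >/dev/null; python3 tq.py; python3 tq.py
python3 -m pendant '[{"hand":255,"translation":[0,0,0],"angular":[0,0,0.02]},{"hand":255,"translation":[0,0,0.0001],"angular":[0,0,0.04]},{"hand":255,"translation":[0,0,0.0001],"angular":[0,0,0.04]}]' 30 >/dev/null; python3 tq.py; python3 tq.py
```

```text
YAW -103.17 TQ [-0.11  -0.247  0.074] J6 0.403 w 0.0122
YAW -103.17 TQ [-0.11  -0.247  0.074] J6 0.403 w 0.0122
YAW -105.46 TQ [-0.121 -0.213  0.082] J6 0.426 w 0.0120
YAW -105.46 TQ [-0.121 -0.213  0.082] J6 0.426 w 0.0120
```

```bash

python3 -m pendant '[{"hand":255,"translation":[0,0,0],"angular":[0,0,0.02]},{"hand":255,"translation":[0,0,0.0001],"angular":[0,0,0.04]},{"hand":255,"translation":[0,0,0.0001],"angular":[0,0,0.04]}]' 30 >/dev/null; python3 tq.py
python3 -m pendant '[{"hand":255,"translation":[0,0,0],"angular":[0,0,0]}]' 30 >/dev/null; python3 tq.py
python3 -m pendant '[{"hand":255,"translation":[0,0,0],"angular":[0,0,0]}]' 30 >/dev/null; python3 tq.py
python3 -m pendant '[{"hand":255,"translation":[0,0,0],"angular":[0,0,0]}]' 30 >/dev/null; python3 tq.py
```

```text
YAW -107.75 TQ [-0.1   -0.203  0.165] J6 0.453 w 0.0122
YAW -107.69 TQ [-0.099 -0.205  0.07 ] J6 0.152 w 0.0124
YAW -107.68 TQ [-0.075 -0.192  0.125] J6 0.087 w 0.0122
YAW -107.68 TQ [-0.087 -0.169  0.061] J6 0.082 w 0.0122
```

```bash

python3 -m pendant '[{"hand":255,"translation":[0,0,0],"angular":[0,0,0.02]},{"hand":255,"translation":[0,0,0.0001],"angular":[0,0,0.04]},{"hand":255,"translation":[0,0,0.0001],"angular":[0,0,0.04]}]' 30 >/dev/null; python3 tq.py
for i in 1 2 3; do python3 -m pendant '[{"hand":255,"translation":[0,0,0],"angular":[0,0,0]}]' 30 >/dev/null; python3 tq.py; done
```

```text
YAW -110.04 TQ [-0.115 -0.168  0.13 ] J6 0.481 w 0.0123
YAW -109.98 TQ [-0.106 -0.157  0.078] J6 0.181 w 0.0120
YAW -109.97 TQ [-0.135 -0.127  0.128] J6 0.116 w 0.0122
YAW -109.97 TQ [-0.168 -0.134  0.102] J6 0.111 w 0.0123
```

The load climbs steadily (J6 0.403, 0.426, 0.453, 0.481), while the sound screw stayed flat. This one is crossed, so I stop and turn it back to where it began.

```bash

python3 -m pendant '[{"hand":255,"translation":[0,0,-0.0001],"angular":[0,0,-0.07]},{"hand":255,"translation":[0,0,-0.0003],"angular":[0,0,-0.15]},{"hand":255,"translation":[0,0,-0.0004],"angular":[0,0,-0.25]},{"hand":255,"translation":[0,0,-0.0006],"angular":[0,0,-0.36]},{"hand":255,"translation":[0,0,-0.0006],"angular":[0,0,-0.36]}]' 30 >/dev/null; python3 tq.py
python3 -m pendant '[{"hand":255,"translation":[0,0,0],"angular":[0,0,0]},{"hand":255,"translation":[0,0,0],"angular":[0,0,0]}]' 30 >/dev/null; python3 tq.py
python3 -m pendant '[{"hand":100,"translation":[0,0,0],"angular":[0,0,0]},{"hand":100,"translation":[0,0,0],"angular":[0,0,0]},{"hand":100,"translation":[0,0,0],"angular":[0,0,0]},{"hand":100,"translation":[0,0,-0.03],"angular":[0,0,0]},{"hand":100,"translation":[0,0,-0.07],"angular":[0,0,0]}]' 30
python3 - <<'E'
from h import *
go(.640,.280,.16,-87.7)
E
```

```text
YAW -88.96 TQ [-0.135 -0.076  0.089] J6 -1.817 w 0.0124
YAW -89.35 TQ [-0.112 -0.159  0.068] J6 0.030 w 0.0121
t: 39.82
position: [0.4282, 0.2743, 0.1512]
orientation: [179.6, -0.2, -89.3]
wrist_force: [1.7, -0.6, 0.2]
width: 0.0517
gripper_force: 0.0
pos [0.4282 0.2743 0.1512] ori [179.6  -0.2 -89.3] go [-0.0033 -0.2118 -0.0102] [ 0.007 -0.003 -0.029] rows 5.1
```

```bash

python3 -m pendant '[{"hand":100,"translation":[0,-0.035,-0.01],"angular":[0,0,-0.029]},{"hand":100,"translation":[0,-0.075,-0.01],"angular":[0,0,-0.029]},{"hand":100,"translation":[0,-0.115,-0.01],"angular":[0,0,-0.029]},{"hand":100,"translation":[-0.0033,-0.155,-0.01],"angular":[0,0,-0.029]},{"hand":100,"translation":[-0.0033,-0.195,-0.01],"angular":[0,0,-0.029]}]' 30
python3 -m pendant '[{"hand":100,"translation":[0,-0.016,0],"angular":[0,0,0]},{"hand":100,"translation":[0,-0.016,0],"angular":[0,0,0]},{"hand":100,"translation":[0,-0.016,0],"angular":[0,0,0]}]' 30
python3 - <<'E'
from h import *
go(.640,.280,.083,-87.7)
E
```

```text
t: 40.23
position: [0.6266, 0.2808, 0.1631]
orientation: [180.0, 0.0, -87.7]
wrist_force: [0.6, 1.0, 1.3]
width: 0.0521
gripper_force: 0.0
t: 40.48
position: [0.6414, 0.2809, 0.1617]
orientation: [179.9, -0.0, -87.7]
wrist_force: [-1.4, -0.4, -1.2]
width: 0.0521
gripper_force: 0.0
pos [0.6414 0.2809 0.1617] ori [179.9  -0.  -87.7] go [0.0008 0.0012 0.0787] [ 0.002 -0.    -0.   ] rows 1.9
```

```bash

python3 -m pendant '[{"hand":100,"translation":[0.001,0.001,0.025],"angular":[0,0,0]},{"hand":100,"translation":[0.001,0.001,0.05],"angular":[0,0,0]},{"hand":100,"translation":[0.001,0.001,0.07],"angular":[0,0,0]},{"hand":100,"translation":[0.001,0.001,0.079],"angular":[0,0,0]},{"hand":100,"translation":[0.001,0.001,0.079],"angular":[0,0,0]}]' 30
python3 - <<'E'
from h import *
im=optics.read_camera("wrist"); cv2.imwrite("pics/w10.png",im)
go(.640,.280,.083,-87.7)
E
```

```text
t: 40.9
position: [0.6381, 0.2801, 0.0825]
orientation: [179.8, -0.1, -87.7]
wrist_force: [0.7, -0.5, -0.8]
width: 0.0521
gripper_force: 0.0
pos [0.6391 0.2804 0.0843] ori [179.9  -0.  -87.7] go [ 0.0004 -0.0009  0.0013] [ 0.001 -0.     0.001] rows 0.0
```

View pics/w10.png

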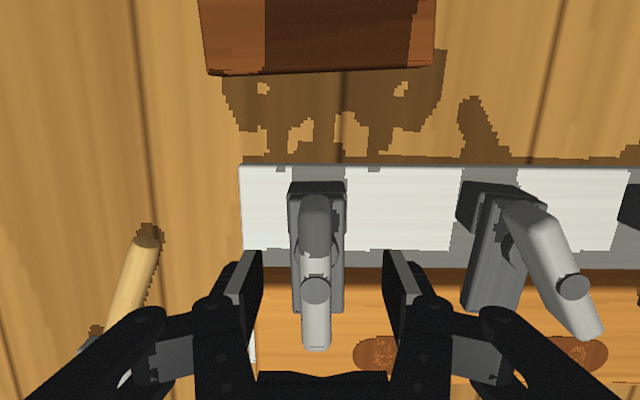

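The far wing is centred at (317,290) and aligned. Grip and start it gently.

```bash

python3 -m pendant '[{"hand":255,"translation":[0,0,0],"angular":[0,0,0]},{"hand":255,"translation":[0,0,0],"angular":[0,0,0]},{"hand":255,"translation":[0,0,0],"angular":[0,0,0]},{"hand":255,"translation":[0,0,0],"angular":[0,0,0]},{"hand":255,"translation":[0,0,0],"angular":[0,0,0]}]' 30 
python3 -m pendant '[{"hand":255,"translation":[0,0,0],"angular":[0,0,0]},{"hand":255,"translation":[0,0,0],"angular":[0,0,0]}]' 30 >/dev/null; python3 tq.py
python3 -m pendant '[{"hand":255,"translation":[0,0,0],"angular":[0,0,0.025]},{"hand":255,"translation":[0,0,0.0001],"angular":[0,0,0.05]},{"hand":255,"translation":[0,0,0.0001],"angular":[0,0,0.05]}]' 30 >/dev/null; python3 tq.py
python3 -m pendant '[{"hand":255,"translation":[0,0,0],"angular":[0,0,0.025]},{"hand":255,"translation":[0,0,0.0001],"angular":[0,0,0.05]},{"hand":255,"translation":[0,0,0.0001],"angular":[0,0,0.05]}]' 30 >/dev/null; python3 tq.py
python3 -m pendant '[{"hand":255,"translation":[0,0,0],"angular":[0,0,0.025]},{"hand":255,"translation":[0,0,0.0001],"angular":[0,0,0.05]},{"hand":255,"translation":[0,0,0.0001],"angular":[0,0,0.05]}]' 30 >/dev/null; python3 tq.py
python3 -m pendant '[{"hand":255,"translation":[0,0,0],"angular":[0,0,0.025]},{"hand":255,"translation":[0,0,0.0001],"angular":[0,0,0.05]},{"hand":255,"translation":[0,0,0.0001],"angular":[0,0,0.05]}]' 30 >/dev/null; python3 tq.py
```

```text
t: 41.37
position: [0.6409, 0.2805, 0.0858]
orientation: [-179.9, 0.0, -87.7]
wrist_force: [1.0, 0.2, 6.9]
width: 0.0123
gripper_force: 35.2
YAW -87.68 TQ [ 0.052 -0.085  0.097] J6 0.063 w 0.0122
YAW -90.64 TQ [-0.023 -0.039  0.015] J6 0.443 w 0.0123
YAW -93.50 TQ [-0.023 -0.05  -0.046] J6 0.443 w 0.0123
YAW -96.37 TQ [ 0.026  0.024 -0.032] J6 0.443 w 0.0125
YAW -99.23 TQ [-0.026  0.097 -0.058] J6 0.443 w 0.0123
```

```bash

python3 -m pendant '[{"hand":255,"translation":[0,0,0],"angular":[0,0,0.025]},{"hand":255,"translation":[0,0,0.0001],"angular":[0,0,0.05]},{"hand":255,"translation":[0,0,0.0001],"angular":[0,0,0.05]}]' 30 >/dev/null; python3 tq.py
python3 -m pendant '[{"hand":255,"translation":[0,0,0],"angular":[0,0,0.025]},{"hand":255,"translation":[0,0,0.0001],"angular":[0,0,0.05]},{"hand":255,"translation":[0,0,0.0001],"angular":[0,0,0.05]}]' 30 >/dev/null; python3 tq.py
```

```text
YAW -102.09 TQ [ 0.022  0.099 -0.014] J6 0.443 w 0.0122
YAW -104.96 TQ [-0.021  0.1    0.016] J6 0.443 w 0.0122
```

```bash

python3 -m pendant '[{"hand":255,"translation":[0,0,0],"angular":[0,0,0.025]},{"hand":255,"translation":[0,0,0.0001],"angular":[0,0,0.05]},{"hand":255,"translation":[0,0,0.0001],"angular":[0,0,0.05]}]' 30 >/dev/null; python3 tq.py
python3 -m pendant '[{"hand":255,"translation":[0,0,0],"angular":[0,0,0.025]},{"hand":255,"translation":[0,0,0.0001],"angular":[0,0,0.05]},{"hand":255,"translation":[0,0,0.0001],"angular":[0,0,0.05]}]' 30 >/dev/null; python3 tq.py
python3 -m pendant '[{"hand":255,"translation":[0,0,0],"angular":[0,0,0.025]},{"hand":255,"translation":[0,0,0.0001],"angular":[0,0,0.05]},{"hand":255,"translation":[0,0,0.0001],"angular":[0,0,0.05]}]' 30 >/dev/null; python3 tq.py
python3 -m pendant '[{"hand":255,"translation":[0,0,0],"angular":[0,0,0.025]},{"hand":255,"translation":[0,0,0.0001],"angular":[0,0,0.05]},{"hand":255,"translation":[0,0,0.0001],"angular":[0,0,0.05]}]' 30 >/dev/null; python3 tq.py
```

```text
YAW -107.82 TQ [0.039 0.141 0.024] J6 0.443 w 0.0119
YAW -110.69 TQ [ 0.025  0.186 -0.   ] J6 0.442 w 0.0122
YAW -113.55 TQ [0.029 0.232 0.061] J6 0.442 w 0.0121
YAW -116.41 TQ [0.091 0.228 0.024] J6 0.442 w 0.0122
```

The far screw is sound. Drive on to about 2.1 rad.

```bash

python3 -m pendant '[{"hand":255,"translation":[0,0,0.0001],"angular":[0,0,0.08]},{"hand":255,"translation":[0,0,0.0002],"angular":[0,0,0.16]},{"hand":255,"translation":[0,0,0.0004],"angular":[0,0,0.24]},{"hand":255,"translation":[0,0,0.0005],"angular":[0,0,0.32]},{"hand":255,"translation":[0,0,0.0006],"angular":[0,0,0.4]}]' 30 >/dev/null; python3 tq.py
python3 -m pendant '[{"hand":255,"translation":[0,0,0.0001],"angular":[0,0,0.08]},{"hand":255,"translation":[0,0,0.0002],"angular":[0,0,0.16]},{"hand":255,"translation":[0,0,0.0004],"angular":[0,0,0.24]},{"hand":255,"translation":[0,0,0.0005],"angular":[0,0,0.32]},{"hand":255,"translation":[0,0,0.0006],"angular":[0,0,0.4]}]' 30 >/dev/null; python3 tq.py
python3 -m pendant '[{"hand":255,"translation":[0,0,0.0001],"angular":[0,0,0.08]},{"hand":255,"translation":[0,0,0.0002],"angular":[0,0,0.16]},{"hand":255,"translation":[0,0,0.0004],"angular":[0,0,0.24]},{"hand":255,"translation":[0,0,0.0005],"angular":[0,0,0.32]},{"hand":255,"translation":[0,0,0.0006],"angular":[0,0,0.4]}]' 30 >/dev/null; python3 tq.py
python3 -m pendant '[{"hand":255,"translation":[0,0,0.0001],"angular":[0,0,0.08]},{"hand":255,"translation":[0,0,0.0002],"angular":[0,0,0.16]},{"hand":255,"translation":[0,0,0.0004],"angular":[0,0,0.24]},{"hand":255,"translation":[0,0,0.0005],"angular":[0,0,0.32]},{"hand":255,"translation":[0,0,0.0006],"angular":[0,0,0.4]}]' 30 ; python3 tq.py
```

```text
YAW -139.46 TQ [0.221 0.333 0.078] J6 -1.501 w 0.0120
YAW -162.37 TQ [0.404 0.396 0.067] J6 -1.500 w 0.0120
YAW 174.72 TQ [0.597 0.337 0.07 ] J6 -1.500 w 0.0121
t: 45.7
position: [0.6405, 0.2812, 0.0824]
orientation: [179.8, 0.0, 151.8]
wrist_force: [-1.5, 3.5, 6.8]
width: 0.0121
gripper_force: 35.3
YAW 151.81 TQ [0.761 0.312 0.065] J6 -1.498 w 0.0121
```

```bash

python3 -m pendant '[{"hand":255,"translation":[0,0,0.0001],"angular":[0,0,0.06]},{"hand":255,"translation":[0,0,0.0002],"angular":[0,0,0.12]},{"hand":255,"translation":[0,0,0.0003],"angular":[0,0,0.18]},{"hand":255,"translation":[0,0,0.0004],"angular":[0,0,0.25]},{"hand":255,"translation":[0,0,0.0004],"angular":[0,0,0.25]}]' 30 >/dev/null; python3 tq.py
```

```text
YAW 137.46 TQ [ 0.835  0.217 -0.074] J6 1.137 w 0.0125
```

```bash

python3 -m pendant '[{"hand":255,"translation":[0,0,0],"angular":[0,0,0.025]},{"hand":255,"translation":[0,0,0.0001],"angular":[0,0,0.05]},{"hand":255,"translation":[0,0,0.0001],"angular":[0,0,0.05]}]' 30 >/dev/null; python3 tq.py
python3 -m pendant '[{"hand":255,"translation":[0,0,0],"angular":[0,0,0.025]},{"hand":255,"translation":[0,0,0.0001],"angular":[0,0,0.05]},{"hand":255,"translation":[0,0,0.0001],"angular":[0,0,0.05]}]' 30 >/dev/null; python3 tq.py
python3 -m pendant '[{"hand":255,"translation":[0,0,0],"angular":[0,0,0.025]},{"hand":255,"translation":[0,0,0.0001],"angular":[0,0,0.05]},{"hand":255,"translation":[0,0,0.0001],"angular":[0,0,0.05]}]' 30 >/dev/null; python3 tq.py
```

```text
YAW 134.76 TQ [ 0.877  0.159 -0.051] J6 0.446 w 0.0121
YAW 131.89 TQ [ 0.844  0.123 -0.013] J6 0.445 w 0.0125
YAW 129.03 TQ [ 0.841  0.18  -0.007] J6 0.445 w 0.0121
```

```bash

python3 -m pendant '[{"hand":255,"translation":[0,0,0],"angular":[0,0,0.02]},{"hand":255,"translation":[0,0,0],"angular":[0,0,0.03]},{"hand":255,"translation":[0,0,0],"angular":[0,0,0.03]}]' 30 >/dev/null; python3 tq.py
python3 -m pendant '[{"hand":130,"translation":[0,0,0],"angular":[0,0,0]},{"hand":130,"translation":[0,0,0],"angular":[0,0,0]},{"hand":130,"translation":[0,0,0],"angular":[0,0,0]},{"hand":130,"translation":[0,0,-0.03],"angular":[0,0,0]},{"hand":130,"translation":[0,0,-0.07],"angular":[0,0,0]}]' 30
python3 -m pendant '[{"hand":130,"translation":[0,0,-0.03],"angular":[0,0,0]},{"hand":130,"translation":[0,0,-0.06],"angular":[0,0,0]},{"hand":130,"translation":[0,0,-0.08],"angular":[0,0,0]}]' 30 >/dev/null
python3 - <<'E'
from h import *
go(.40,-.25,.24)
E
```

```text
YAW 127.36 TQ [0.904 0.128 0.076] J6 0.241 w 0.0120
t: 47.53
position: [0.6383, 0.2794, 0.1469]
orientation: [-179.6, -0.2, 127.3]
wrist_force: [1.4, 0.4, -0.5]
width: 0.0421
gripper_force: 0.0
pos [0.6405 0.2801 0.2335] ori [1.799e+02 1.000e-01 1.273e+02] go [-0.2756 -0.5127 -0.0075] [0.002 0.001 0.   ] rows 14.0
```

```bash

for i in 1 2 3; do python3 -m pendant '[{"hand":130,"translation":[-0.018,-0.034,0],"angular":[0,0,0]},{"hand":130,"translation":[-0.036,-0.068,0],"angular":[0,0,0]},{"hand":130,"translation":[-0.055,-0.102,0],"angular":[0,0,0]},{"hand":130,"translation":[-0.073,-0.136,0],"angular":[0,0,0]},{"hand":130,"translation":[-0.091,-0.17,0],"angular":[0,0,0]}]' 30 >/dev/null; done
python3 - <<'E'
from h import *
im=optics.read_camera("top"); k=optics.calibration("top"); print(sense()["position"])
K,R,t=k["camera_matrix"],k["R"],np.asarray(k["t"]); S=2900.
H=K@np.c_[R[:,0],R[:,1],R[:,2]*.102+t]; A=np.array([[1/S,0,.40],[0,-1/S,.33],[0,0,1]])
cv2.imwrite("pics/o11.png",cv2.warpPerspective(im,np.linalg.inv(H@A),(int(.27*S),int(.11*S))))
for n,z in dict(screw1_grip=.1,handle1=.025,head1=.045,tape=.05,offcut=.03,tin=.09).items():
    for r in finder.regions_of("top",n)[:4]:
        print(n,round(r["p"],2),np.round(r["uv"]),rect(k,r["region"],z))
E
```

```text
[ 0.39722494 -0.25305361  0.23001429]
screw1_grip 0.79 [178. 170.] (array([637., 277.]), 66, 24, -52.9)
handle1 0.82 [296. 179.] (array([628.,  39.]), 140, 30, 1.2)
handle1 0.77 [333. 175.] (array([632., -48.]), 140, 32, 2.4)
head1 0.8 [289. 296.] (array([373.,  48.]), 100, 53, 1.0)
head1 0.74 [334. 277.] (array([405., -55.]), 100, 52, -1.4)
tape 0.62 [242. 283.] (array([404., 152.]), 69, 49, 5.9)
offcut 0.84 [237. 170.] (array([644., 163.]), 122, 63, 4.9)
offcut 0.35 [183. 218.] (array([541., 296.]), 70, 21, -56.6)
tin 0.88 [368. 108.] (array([ 774., -124.]), 108, 83, -24.7)
tin 0.57 [178. 171.] (array([640., 280.]), 59, 20, -49.8)
```

View pics/o11.png

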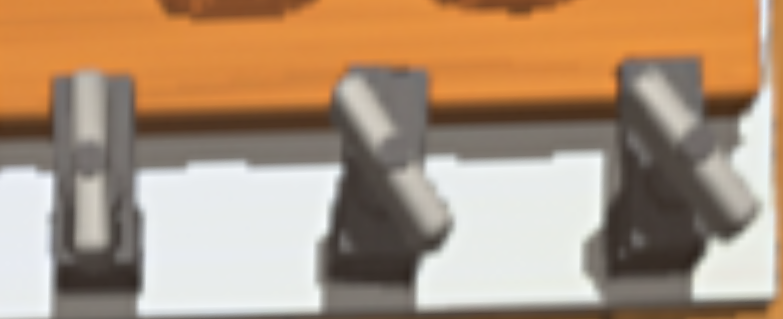

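One head was nudged but still lies well inside the tub (27 mm and 59 mm off its middle). The bystanders have not moved. The near wing at (91,160) is back at its start angle, and the other two stand at about 2.5 rad.

```bash
python3 -c "
from station import arm
print(arm.finish_job())"
```

```text
the job is handed in; nothing more can be done
None
```

The job is handed in, but the hand-in returned no verdict: both handles are in the crate, both heads are in the tub, and the middle and far screws are turned in to about 2.5 rad (home is 2.4 to 2.6). The near screw was the crossed one; I stopped at about 0.36 rad and turned it back to its start. The tape, offcut and tin are where they were.

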